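# Park a camera slider in its click stop and set the brake

### The arm

A 6-joint arm with a two-finger parallel gripper is mounted at the origin on the work surface. World frame = base frame: x ahead of the robot, y to its left, z up, the work surface at z = 0. Lengths are in m, angles in degrees, forces in N, time in s.
With the tool pointing down it reaches from about 0.325 to 1 m from the base axis. Payload 5.1 kg.
Tool frame: the origin (TCP) lies between the finger pads; the fingertips stand 14 mm ahead of it and the grasp point (between the pads) lies 5 mm behind it; y points along the fingers, z is the direction in which the jaws open and shut, and the axes are right-handed (so a half turn about y gives the same grasp; the last joint's range is limited). The gripper opens to 85 mm and grips with 20 to 120 N. Pads are 22 mm wide; open, the fingers measure 114 mm over their backs; the gripper's body (76 mm by 85 mm) begins 54 mm behind the grasp point. The pads swing forward as they close: fully open they stand 13 mm farther back than shut.
Start: joints at [71.299, 7.093, 94.555, -0, 78.352, -4.733], TCP at [0.157, 0.631, 0.206] pointing down, gripper open.
Joint ranges: [-149.61, 149.61], [-58.7, 133.49], [1.44, 155.28], [-77.14, 257.14], [18.33, 153.61], [-166.67, 166.67]. Speed limits (degrees/s): [147.25, 147.25, 180, 180, 180, 180].

### API

Orientations are given as [roll, pitch, yaw] about the fixed x, y, z axes, in that order (R = Rz(yaw) Ry(pitch) Rx(roll)).
In Python, from plant import telemetry, imaging, env gives the robot as it stands.
- The arm moves only by the tool apply_moves, never from a script. Its argument "rows" is a list of rows, each an object with "offset": the shift along the tool's x, y, z in cm, a list of three; "turn": the turn, a rotation vector about the tool's x, y, z in degrees, a list of three. A call has exactly 5 rows; each row is the pose to reach, as a shift and turn from the pose commanded when the call began, along the tool's axes at that moment; what a row does not reach only later rows make up. A row lasts 1/12 s, in which the tool goes at most 41.7 mm and 7.16 degrees, less where a joint would pass 70% of its speed; a pose out of reach is approached as far as the arm can. A call with a gripper value outside its range is refused whole. "fingers" is the gripper's target within -1 to 1 (shut at 1, half-way at 0, fully open at -1), set as the call begins (left out, the last holds). The fingers move at their own pace and stop on an object; the grip force is fixed at half the most. Time passes only in rows, so rows that repeat a pose let the fingers close, or fill a call up. It gives the time, the measured TCP pose, the force and the opening at its end, in the units of the state.
- telemetry.get_state(): the state, without advancing time (a new reading comes with each control period).
- imaging.camera(name): name is "side" or "top" or "wrist"; returns the picture (420x560x3 uint8, red, green, blue); there is no depth.
- imaging.camera_params(name): a dict with "fx", "fy", "cx", "cy" (pixels), "rvec" (rotation vector, rad) and "tvec" (3), from world to camera coordinates, as OpenCV has them. Camera axes: x right, y down, z forward; pixel columns grow to the right and rows downward; lengths in m; the calibration is good to about 2 mm. A picture is of the moment at which its call begins: read the wrist's pose just before it. camera_params takes no time and is no camera call; for the wrist camera it gives the pose at the moment of the call.
- env.job_done(): hands the job in, once; it reports no verdict.
Trained networks look in the newest picture that a camera, given by its name, has taken for a name from the list of things; names that differ only in an ending like _2 or _b are one class to them, and where a whole thing is asked for, a point or a joint stands for the part that bears it (a point fixed in the world has none). Each returns a list of dicts, best first, with "score" (0 to 1); they miss things now and then, are a little off and sometimes report something else, mostly with a low value. They report only what shows in the picture. A call takes as long as a camera call.
- imaging.look_for(thing, camera): "rect" ([centre column, centre row, width, height] in pixels, round what is visible of it).
- imaging.landmark_of(thing, camera): "at" ([column, row] in pixels: a listed point, or the origin of a listed thing).
The state is a dict: "time": time; "joint_positions": joint angles; "qvel": joint speeds; "joint_torque": joint torques, N m; "eef_pos": TCP position; "orientation": TCP orientation; "contact_force": force on the tool from outside, world axes, zero at the start; "torque": the same for the moment, N m; "grip_width": opening from 0.0 (shut) to 1.0 (fully open).
Only numpy, scipy, OpenCV 4.12 (cv2) and the standard library are available. Lean on these libraries where they do the work, as an engineer would, in place of code of your own. Each camera call takes 0.05 s, during which the arm holds its last target. There are 200 camera calls.

### The job

Park the table-top camera slider for storage: with the fingertips push its dark carriage along the rail, towards the robot's left, until it drops into the notch of the orange click stop, and leave it sitting there. Then push the red brake lever round until it is fully closed against its stop on top of the carriage. Grip and lift nothing, and leave the other gear on the tray standing where it is.

Things in the scene. Friction and masses are not known exactly. Their poses are not given: they have to be found in the camera images.
- slider: Table-top camera slider: aluminium rail 60 mm wide, 320 mm long on black end blocks, screwed to the bamboo tray. Origin: centre of its underside, on the tray's deck, 12 mm above the work surface. y runs along the rail to the robot's left, x across it away from the robot, z up. Rail top 34 mm, end blocks' top 35 mm above the origin.
- carriage (a joint): Place of the dark carriage along the rail, m: 0 at mid-rail, growing along the slider's y (robot's left), ends at -0.102 and 0.102. It starts in the right half. About 0.3 kg, sliding friction about 1.4 N. Its block is 76 mm long (y), 90 mm wide (x), from 38 to 62 mm above the slider's origin, with a 2.5 mm rubber pad on top.
- push_face (a point): Centre of the outer face of the rubber bumper on the carriage's right-hand (-y) end, 60 mm wide (x), 16 mm high: the place to push on. 51 mm above the slider's origin, on the rail's middle line; axes as the slider's. It moves with the carriage. A like bumper at the left end has its face 84 mm from this one.
- index (a point): Ball nose (radius 3 mm) of the carriage's spring plunger, under a lug with a brass barrel and white line, mid-way on the carriage's far (+x) side: 42 mm along y from each bumper's face, 55 mm along +x from the rail's middle line. Axes as the slider's. The carriage is in the notch when this point is level along y with point notch.
- notch (a point): Middle of the notch between the orange click stop's two round ribs (radius 3 mm, 9 mm apart along y). Axes as the slider's. The plunger meets the first rib 9 mm short of the notch and the push rises to about 12 N; from 4 mm short to 4 mm past, its spring pulls the carriage to the middle (the push dips to nothing) and holds it with about 12 N; pushed harder it pops out.
- click_stop: The orange click stop, a block 32 mm long clipped to the rail's far (+x) side, somewhere from 5 mm right to 75 mm left of mid-rail; it does not move. Origin on the rail's middle line, level along y with the notch, on the tray's deck; axes as the slider's.
- brake (a joint): Angle of the red brake lever, rad: 0 open (points along slider's -x, to the robot), 1.571 closed on its stop (points along +y); turns clockwise from above to close. Starts at 0 to 0.35. Its pin is 20 mm along +y from the right bumper's face and 26 mm along -x from the rail's middle line. About 1.5 N at the tip, a little more past 0.95; stays where left; closed, it adds about 10 N to sliding.
- brake_tip (a point): Centre of the red upright grip, 15 mm across and 22 mm high, at the brake lever's end, 55 mm from its pin; 77 mm above the slider's origin, the grip reaching from 4 to 26 mm above the carriage block. It turns with the lever.
- drybox: Bystander: black dry box, 140 x 200 x 90 mm with a handle 11 mm high on top, at the right of the row; it does not move. Its clear swing door, on the side away from the robot, is shut. Origin: centre of its underside.
- filter_a: Bystander: polarising filter in a round black shell, 72 mm across, 18 mm high. Origin: centre of its underside.
- filter_b: Bystander: the like, second filter shell, bluish glass.
- qr_plate: Bystander: chrome tripod quick-release plate, 52 x 42 x 10 mm. Origin: centre of its underside.
- blower: Bystander: orange silicone blower standing on its foot, 58 mm across, 108 mm high. Origin: centre of its underside.
- lens_cap: Bystander: black lens cap, 59 mm across, 8 mm high, at the tray's near left corner. Origin: centre of its underside.
- battery: Bystander: grey camera battery, 56 x 38 x 20 mm, at the tray's near right corner. Origin: centre of its underside.

How it is judged (in metres and radians):
On the way, in this order (a step that is already met when the one before it is completed fails the run):
1. the carriage sits in the notch of the click stop, the brake still open (y of index in the frame of click_stop between -0.002 and 0.002 m and value of joint brake below 0.7 rad), for 0.3 s.
2. the brake lever is fully closed with the carriage still in the notch (value of joint brake above 1.45 rad and y of index in the frame of click_stop between -0.0025 and 0.0025 m), for 0.2 s.
At the end, for the whole second after the job is handed in: The carriage is at rest within 2.5 mm of the middle of the click stop's notch, the brake lever is closed to within 7 degrees of its stop, and the filters, plate, blower, cap and battery lie within 15 mm of where they were, the blower upright (all of step 2 and velocity of joint carriage between -0.005 and 0.005 m/s and distance of each of filter_a, filter_b, qr_plate, blower, lens_cap, battery from where it was at the start of the episode below 0.015 m and angle between blower's own z axis and vertical below 0.2 rad); the robot touches nothing.
It fails at once if the carriage is straddled or gripped between the fingers (y of the grasp point in the frame of index between -0.03 and 0.03 m and x of the grasp point in the frame of index between -0.09 and 0 m and z of the grasp point in the frame of index below 0.045 m).
It fails at once if the brake lever's grip is pinched between the fingers (distance between the grasp point and brake_tip below 0.01 m).
It fails at once if something on the tray is lifted, pushed out of place or knocked over (distance of any of filter_a, filter_b, qr_plate, blower, lens_cap, battery from where it was at the start of the episode above 0.015 m or angle between blower's own z axis and vertical above 0.4 rad).
It also fails if it takes over 51 s, if anything falls off the work surface, if the arm or the gripper's body presses on something with over 40 N, if the wrist force passes 120 N, or if a joint passes its speed limit or range.

## Working session

There is one attempt and no reset: what is moved stays moved. The work goes in short steps, Python scripts to look and compute and a tool call to move; the robot and the scene stay as the last step left them, time stands still between calls to the robot, and variables do not carry over. Pictures are saved under pics/ and viewed, about 8 in all and at most 12, crops included, and the job is handed in when it is done.

Besides the shell and the picture viewer there is one more tool, called by a JSON object that holds its "name" and its "arguments". apply_moves: Moves the arm, as the interface text tells. Its arguments: {"type":"object","properties":{"rows":{"type":"array","items":{"type":"object","properties":{"offset":{"type":"array","items":{"type":"number"}},"turn":{"type":"array","items":{"type":"number"}}}}},"fingers":{"type":"number"}},"required":["rows"]}

```bash
mkdir -p pics; cat > h.py <<'E'
import numpy as np, cv2
from scipy.spatial.transform import Rotation as R
from plant import telemetry, imaging, env
def P(cam):
    p=imaging.camera_params(cam); K=np.array([[p['fx'],0,p['cx']],[0,p['fy'],p['cy']],[0,0,1.]])
    return K,cv2.Rodrigues(np.array(p['rvec'],float))[0],np.array(p['tvec'],float).ravel()
def ray(cam,px,z):
    K,Rm,t=P(cam); d=Rm.T@np.linalg.inv(K)@np.array([px[0],px[1],1.]); c=-Rm.T@t
    return c+d*(z-c[2])/d[2]
def proj(cam,X):
    K,Rm,t=P(cam); q=K@(Rm@np.asarray(X,float)+t); return q[:2]/q[2]
def snap(cam,name):
    im=imaging.camera(cam); cv2.imwrite('pics/'+name,im[:,:,::-1]); return im
def tri(obs):
    A=[];b=[]
    for cam,px in obs:
        K,Rm,t=P(cam); M=K@np.c_[Rm,t]
        for i in (0,1):
            r=px[i]*M[2]-M[i]; A.append(r[:3]); b.append(-r[3])
    return np.linalg.lstsq(np.array(A),np.array(b),rcond=None)[0]
E
python3 - <<'E'
from h import *
np.set_printoptions(precision=4,suppress=True)
a=snap('top','top0.png');b=snap('side','side0.png')
s=telemetry.get_state();print(s)
for c in('top','side'):
    K,Rm,t=P(c);print(c,-Rm.T@t,Rm[2])
zs=dict(slider=.012,push_face=.063,index=None,notch=None,click_stop=.012,brake_tip=.089)
for n,z in zs.items():
    o=[]
    for c in('top','side'):
        r=imaging.landmark_of(n,c)[:2]; 
        for d in r: print(n,c,round(d['score'],2),np.round(d['at'],1), ray(c,d['at'],z) if z else '')
        if r:o.append((c,r[0]['at']))
    if len(o)==2: print('  tri',tri(o))
cv2.imwrite('pics/both0.png',cv2.resize(np.vstack([a,b]),(800*560*1//800*1,840))[:,:,::-1])
E
```

```text
{'time': 0.1, 'joint_positions': array([71.3   ,  7.129 , 94.6262,  0.0003, 78.3517, -4.7304]), 'qvel': array([-0.1054, -0.0334, -0.3074,  0.0347, -0.0592, -0.0744]), 'joint_torque': array([  0.0002, -42.4926, -36.6656,  -0.0002,   0.0039,   0.    ]), 'eef_pos': array([0.1567, 0.6302, 0.2044]), 'orientation': array([-90.1065,   0.0091, -13.9697]), 'contact_force': array([-0.4446,  0.3858,  0.7007]), 'torque': array([-0.02  ,  0.0193, -0.036 ]), 'grip_width': 1.0026115955003523}
top [0.3714 0.032  1.1836] [ 0.2135  0.016  -0.9768]
side [0.3536 0.6873 0.8062] [ 0.2441 -0.6651 -0.7058]
slider top 0.62 [314.3 249.2] [ 0.542  -0.0336  0.012 ]
slider top 0.34 [351.8 221.7] [ 0.6173 -0.1196  0.012 ]
slider side 0.6 [312.9 228.8] [ 0.5454 -0.0276  0.012 ]
  tri [ 0.545  -0.0338  0.0051]
push_face top 0.61 [369.6 245.9] [ 0.5535 -0.1571  0.063 ]
push_face side 0.73 [328.4 175.7] [ 0.5479 -0.1599  0.063 ]
  tri [ 0.5502 -0.1568  0.0659]
index top 0.6 [349.9 228.2] 
index side 0.64 [300.7 190.2] 
  tri [ 0.5983 -0.1117  0.0422]
notch top 0.82 [301.5 223.3] 
notch side 0.66 [288.8 222. ] 
notch side 0.26 [324.7 174.7] 
  tri [0.5941 0.0029 0.0491]
click_stop top 0.31 [348.5 220.3] [ 0.6201 -0.1114  0.012 ]
click_stop side 0.55 [241.  229.2] [0.7014 0.0255 0.012 ]
  tri [ 0.7089 -0.1151 -0.1454]
brake_tip top 0.43 [356.6 277.7] [ 0.4756 -0.1275  0.089 ]
```

View pics/top0.png

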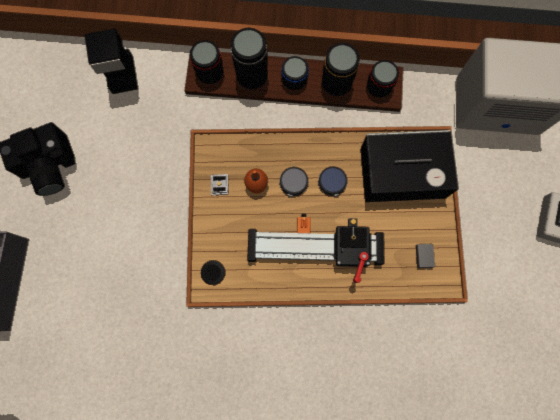

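View pics/side0.png

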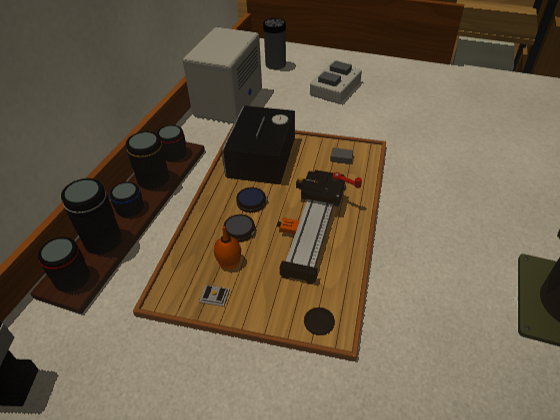

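The top view shows the rail running along y, at about (252,246) to (380,249). The carriage is near (353,246), the orange stop near (304,225) and the brake grip near (357,279). The side view agrees. Next I'll work out the slider yaw and the wrist-camera geometry.

```bash
python3 - <<'E'
from h import *
np.set_printoptions(precision=4,suppress=True)
for a in ((252,246),(380,249)): print(ray('top',a,.047))
s=telemetry.get_state();T=R.from_euler('xyz',s['orientation'],degrees=True)
K,Rm,t=P('wrist');c=-Rm.T@t
print(K,'cam in tool',T.inv().apply(c-s['eef_pos']),'axes in tool',T.inv().apply(Rm))
# move deltas to view pose, in tool axes
tgt=np.array([.46,-.05,.36]);print(T.inv().apply(tgt-s['eef_pos'])*100)
# brake
im=cv2.imread('pics/top0.png');h=cv2.cvtColor(im,cv2.COLOR_BGR2HSV)
m=((h[...,0]<6)|(h[...,0]>174))&(h[...,1]>180)&(h[...,2]>110);ys,xs=np.nonzero(m);k=(xs>340)&(xs<380)&(ys>240)&(ys<300)
print(np.c_[xs[k],ys[k]].T)
E
```

```text
[0.5316 0.1139 0.047 ]
[ 0.5509 -0.1844  0.047 ]
[[314.893    0.     285.1463]
 [  0.     314.893  210.4429]
 [  0.       0.       1.    ]] cam in tool [-0.0741 -0.169  -0.0005] axes in tool [[-0.0007 -0.0003  1.    ]
 [ 0.9576 -0.288   0.0006]
 [ 0.288   0.9576  0.0005]]
[ 45.8447 -15.4468 -58.7452]
[[363 364 365 361 362 363 364 365 366 360 361 366 367 360 367 360 367 360
  361 366 367 360 361 362 365 366 367 361 362 363 364 365 366 361 362 363
  364 360 361 362 363 364 360 361 362 363 360 361 362 363 359 360 361 362
  363 359 360 361 362 359 360 361 362 358 359 360 361 362 358 359 360 361
  362 358 359 360 361 357 358 359 360 361 357 358 359 360 361 357 358 359
  360 356 357 358 359 360 356 357 358 359 360 356 357 358 359 356 357 358
  359 355 356 357 358 359 354 355 356 357 358 359 355 356 357 358 359 360
  355 356 357 358 359 360 356 357 358 359]
 [252 252 252 253 253 253 253 253 253 254 254 254 254 255 255 256 256 257
  257 257 257 258 258 258 258 258 258 259 259 259 259 259 259 260 260 260
  260 261 261 261 261 261 262 262 262 262 263 263 263 263 264 264 264 264
  264 265 265 265 265 266 266 266 266 267 267 267 267 267 268 268 268 268
  268 269 269 269 269 270 270 270 270 270 271 271 271 271 271 272 272 272
  272 273 273 273 273 273 274 274 274 274 274 275 275 275 275 276 276 276
  276 277 277 277 277 277 278 278 278 278 278 278 279 279 279 279 279 279
  280 280 280 280 280 280 281 281 281 281]]
```

{"name": "apply_moves", "arguments": {"rows": [{"offset":[2.4,-0.2,-3.2],"turn":[0,-3.6,0]},{"offset":[4.9,-0.5,-6.3],"turn":[0,-7.2,0]},{"offset":[7.3,-0.7,-9.5],"turn":[0,-10.8,0]},{"offset":[9.8,-1.0,-12.6],"turn":[0,-14.4,0]},{"offset":[12.2,-1.2,-15.8],"turn":[0,-17.7,0]}], "fingers": 1}}

```text
time: 1.12
eef_pos: [0.2376, 0.4465, 0.2177]
orientation: [-90.0, -0.0, 3.9]
contact_force: [0.7, -0.5, 0.5]
grip_width: 0.298
```

{"name": "apply_moves", "arguments": {"rows": [{"offset":[1.3,-0.2,-3.5],"turn":[0,0,0]},{"offset":[2.5,-0.4,-6.9],"turn":[0,0,0]},{"offset":[3.8,-0.7,-10.4],"turn":[0,0,0]},{"offset":[5.0,-0.9,-13.8],"turn":[0,0,0]},{"offset":[6.3,-1.1,-17.3],"turn":[0,0,0]}]}}

```text
time: 1.53
eef_pos: [0.3116, 0.278, 0.229]
orientation: [-90.0, -0.1, 3.8]
contact_force: [0.4, -0.4, -0.3]
grip_width: 0.001
```

{"name": "apply_moves", "arguments": {"rows": [{"offset":[1.3,-0.2,-3.5],"turn":[0,0,0]},{"offset":[2.5,-0.4,-6.9],"turn":[0,0,0]},{"offset":[3.8,-0.7,-10.4],"turn":[0,0,0]},{"offset":[5.0,-0.9,-13.8],"turn":[0,0,0]},{"offset":[6.3,-1.1,-17.3],"turn":[0,0,0]}]}}

```text
time: 1.95
eef_pos: [0.3857, 0.1093, 0.2401]
orientation: [-90.0, -0.1, 3.7]
contact_force: [0.8, 0.8, -0.1]
grip_width: -0.005
```

{"name": "apply_moves", "arguments": {"rows": [{"offset":[1.3,-0.2,-3.5],"turn":[0,0,0]},{"offset":[2.5,-0.4,-6.9],"turn":[0,0,0]},{"offset":[3.8,-0.7,-10.4],"turn":[0,0,0]},{"offset":[5.0,-0.9,-13.8],"turn":[0,0,0]},{"offset":[6.3,-1.1,-17.3],"turn":[0,0,0]}]}}

```text
time: 2.37
eef_pos: [0.4599, -0.0595, 0.251]
orientation: [-90.0, -0.1, 3.7]
contact_force: [1.3, 0.8, 0.2]
grip_width: -0.001
```

{"name": "apply_moves", "arguments": {"rows": [{"offset":[0,0,0],"turn":[0,0,0]},{"offset":[0,0,0],"turn":[0,0,0]},{"offset":[0,0,0],"turn":[0,0,0]},{"offset":[0,0,0],"turn":[0,0,0]},{"offset":[0,0,0],"turn":[0,0,0]}]}}

```text
time: 2.78
eef_pos: [0.4592, -0.0565, 0.2505]
orientation: [-90.0, -0.0, 3.8]
contact_force: [-0.2, 0.8, -0.6]
grip_width: 0.001
```

```bash
cat > see.py <<'E'
from h import *
import sys
np.set_printoptions(precision=4,suppress=True)
s=telemetry.get_state();print(s['time'],s['eef_pos'],s['orientation'],s['contact_force'],s['grip_width'])
snap('wrist',sys.argv[1])
zs=dict(slider=.012,push_face=.063,index=.042,notch=.042,click_stop=.012,brake_tip=.089)
for n,z in zs.items():
    for d in imaging.landmark_of(n,'wrist')[:2]: print(n,round(d['score'],2),np.round(d['at'],1),ray('wrist',d['at'],z))
E
python3 see.py w1.png
```

```text
2.7833 [ 0.4592 -0.0565  0.2505] [-89.9929  -0.0118   3.8397] [-0.2473  0.839  -0.6357] 0.0014655965827308098
slider 0.65 [301.7 239.1] [ 0.5477 -0.0276  0.012 ]
push_face 0.91 [195.2 250.3] [ 0.551  -0.1615  0.063 ]
index 0.93 [232.1 285.9] [ 0.6098 -0.1186  0.042 ]
index 0.56 [106.5 227.9] [ 0.5373 -0.2798  0.042 ]
notch 0.64 [478.9 192.6] [0.46   0.1821 0.042 ]
notch 0.58 [319.1 283.7] [ 0.5986 -0.002   0.042 ]
brake_tip 0.81 [215.9 195.6] [ 0.473  -0.1315  0.089 ]
```

View pics/w1.png

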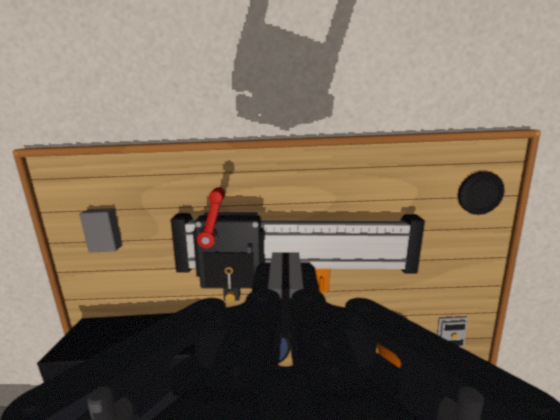

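The wrist view shows the carriage at about (229,250), its right bumper near (196,250) and the orange stop at (322,280). The brake grip is at (216,196) and the rail is parallel to the image rows, so the yaw matches. I'll go behind the right bumper with the fingers shut.

{"name": "apply_moves", "arguments": {"rows": [{"offset":[1.7,0,-2.9],"turn":[0,0,0]},{"offset":[3.4,0,-5.7],"turn":[0,0,0]},{"offset":[5.2,1,-8.6],"turn":[0,0,0]},{"offset":[6.9,3,-11.4],"turn":[0,0,0]},{"offset":[8.6,5,-14.2],"turn":[0,0,0]}]}}

```text
time: 3.55
eef_pos: [0.5561, -0.1954, 0.2011]
orientation: [-90.1, -0.1, 3.7]
contact_force: [-0.5, 0.3, 0.7]
grip_width: 0.001
```

{"name": "apply_moves", "arguments": {"rows": [{"offset":[0,3,0],"turn":[0,0,0]},{"offset":[0,6,0],"turn":[0,0,0]},{"offset":[0,9,0],"turn":[0,0,0]},{"offset":[0,11.5,0],"turn":[0,0,0]},{"offset":[0,13.1,0],"turn":[0,0,0]}]}}

```text
time: 3.97
eef_pos: [0.5528, -0.193, 0.0658]
orientation: [-89.9, 0.2, 3.7]
contact_force: [0.2, -0.8, -0.1]
grip_width: -0.002
```

{"name": "apply_moves", "arguments": {"rows": [{"offset":[0,0,0],"turn":[0,0,0]},{"offset":[0,0,0],"turn":[0,0,0]},{"offset":[0,0,0],"turn":[0,0,0]},{"offset":[0,0,0],"turn":[0,0,0]},{"offset":[0,0,0],"turn":[0,0,0]}]}}

```text
time: 4.38
eef_pos: [0.5559, -0.1943, 0.0717]
orientation: [-90.1, -0.2, 3.7]
contact_force: [-0.4, -0.2, 0.1]
grip_width: -0.001
```

```bash
python3 see.py w2.png
```

```text
4.3833 [ 0.5559 -0.1943  0.0717] [-90.0985  -0.1813   3.7364] [-0.421  -0.1583  0.0647] -0.0009518060199542647
slider 0.59 [498.2 217.3] [ 0.5447 -0.0325  0.012 ]
push_face 0.82 [343.2 236.4] [ 0.5482 -0.1596  0.063 ]
index 0.64 [388.1 303. ] [ 0.6047 -0.1167  0.042 ]
brake_tip 0.78 [438.7 101.9] [ 0.4702 -0.1302  0.089 ]
```

View pics/w2.png

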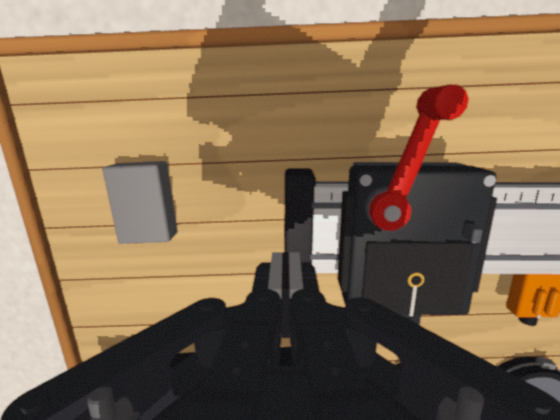

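The fingers are about 2.4 cm behind the bumper (343,236) and clear of everything. I'll push to about 15 mm short of the notch, then look again.

{"name": "apply_moves", "arguments": {"rows": [{"offset":[0,0,0.5],"turn":[0,0,0]},{"offset":[0,0,1.0],"turn":[0,0,0]},{"offset":[0,0,1.4],"turn":[0,0,0]},{"offset":[0,0,1.7],"turn":[0,0,0]},{"offset":[0,0,2.0],"turn":[0,0,0]}]}}

```text
time: 5.15
eef_pos: [0.5532, -0.1732, 0.0694]
orientation: [-90.0, 0.0, 3.8]
contact_force: [-0.3, 0.4, 0.0]
grip_width: -0.002
```

{"name": "apply_moves", "arguments": {"rows": [{"offset":[0,0,0.6],"turn":[0,0,0]},{"offset":[0,0,1.6],"turn":[0,0,0]},{"offset":[0,0,2.8],"turn":[0,0,0]},{"offset":[0,0,4.0],"turn":[0,0,0]},{"offset":[0,0,5.2],"turn":[0,0,0]}]}}

```text
time: 5.57
eef_pos: [0.5497, -0.1204, 0.0695]
orientation: [-90.0, 0.0, 3.7]
contact_force: [-0.6, -0.3, -0.7]
grip_width: 0.0
```

{"name": "apply_moves", "arguments": {"rows": [{"offset":[0,0,1.2],"turn":[0,0,0]},{"offset":[0,0,2.4],"turn":[0,0,0]},{"offset":[0,0,3.4],"turn":[0,0,0]},{"offset":[0,0,4.2],"turn":[0,0,0]},{"offset":[0,0,4.7],"turn":[0,0,0]}]}}

```text
time: 5.98
eef_pos: [0.5468, -0.0737, 0.0695]
orientation: [-90.0, -0.0, 3.8]
contact_force: [0.5, -0.0, -0.9]
grip_width: -0.002
```

```bash
python3 see.py w3.png
```

```text
5.9833 [ 0.5468 -0.0737  0.0695] [-89.996   -0.0004   3.7836] [ 0.5297 -0.007  -0.887 ] -0.0019198057661917597
slider 0.84 [338.8 219.4] [ 0.5452 -0.0337  0.012 ]
push_face 0.95 [143.6 243.4] [ 0.5519 -0.1598  0.063 ]
push_face 0.18 [383.6 308.5] [ 0.5871 -0.0088  0.063 ]
notch 0.83 [379.9 305.6] [ 0.5986 -0.004   0.042 ]
brake_tip 0.63 [171.6 109.1] [ 0.4734 -0.1319  0.089 ]
```

View pics/w3.png

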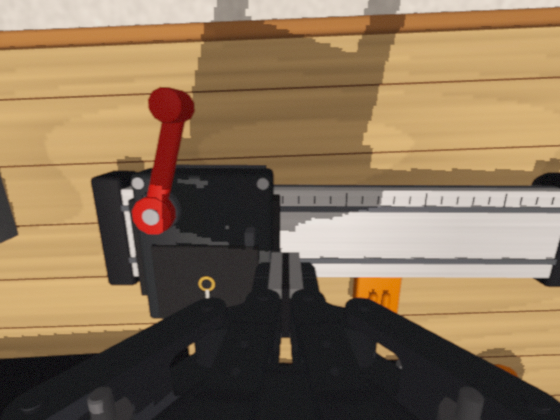

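The carriage at (205,240) did not move. The fingers passed over it to its left end with no force, so the fingertips must be higher than expected. I'll measure their height from the other cameras.

```bash
python3 - <<'E'
from h import *
np.set_printoptions(precision=4,suppress=True)
a=snap('side','s4.png').copy();b=snap('top','t4.png').copy();s=telemetry.get_state();e=s['eef_pos'];print(e)
out=[]
for c,im in(('side',a),('top',b)):
    p=proj(c,e+[0,0,-.014]);q=proj(c,e);print(c,p,q)
    x,y=int(p[0]),int(p[1]);x0,y0=x-70,y-70
    z=cv2.resize(im[y0:y0+105,x0:x0+100],None,fx=4,fy=4,interpolation=cv2.INTER_CUBIC)
    cv2.circle(z,tuple(int(v) for v in (p-[x0,y0])*4),4,(0,255,0),1);out.append(z);print(x0,y0)
cv2.imwrite('pics/z4.png',np.hstack(out)[:,:,::-1])
E
```

```text
[ 0.5469 -0.0754  0.0695]
side [318.815  201.1596] [319.0393 196.7005]
248 131
top [333.696  246.0823] [334.339  245.1938]
263 176
```

View pics/z4.png

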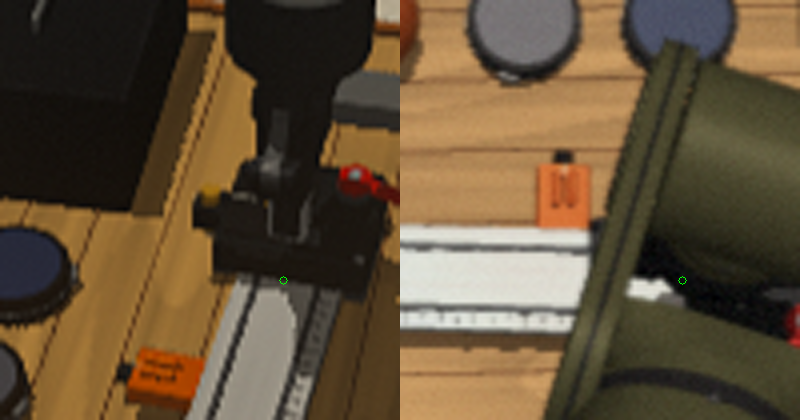

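```bash
python3 - <<'E'
from h import *
np.set_printoptions(precision=4,suppress=True)
s=telemetry.get_state();e=s['eef_pos'];T=R.from_euler('xyz',s['orientation'],degrees=True)
for w in((285.5,253),(285.5,262)):
  for sd in((318,190),(321,188),(322,191)):
    X=tri([('wrist',w),('side',sd)]);print(w,sd,X,'tool',T.inv().apply(X-e),proj('wrist',X)-w,proj('side',X)-sd)
a=cv2.imread('pics/s4.png');x0,y0=285,150
z=cv2.resize(a[y0:y0+60,x0:x0+80],None,fx=10,fy=10,interpolation=cv2.INTER_CUBIC)
cv2.imwrite('pics/z5.png',np.clip(z.astype(float)*2,0,255).astype(np.uint8))
E
```

```text
(285.5, 253) (318, 190) [ 0.5481 -0.0765  0.0867] tool [ 0.0011 -0.0172 -0.0012] [-2.3216 10.9273] [0.954  0.6897]
(285.5, 253) (321, 188) [ 0.5422 -0.0765  0.0951] tool [-0.0048 -0.0256 -0.0008] [-1.6807  7.774 ] [0.6428 0.4673]
(285.5, 253) (322, 191) [ 0.5409 -0.0758  0.0885] tool [-0.0061 -0.019   0.    ] [ 0.0131 -0.0587] [-0.005  -0.0037]
(285.5, 262) (318, 190) [ 0.5492 -0.0759  0.0881] tool [ 0.0022 -0.0185 -0.0006] [-1.201   5.0182] [0.4284 0.3342]
(285.5, 262) (321, 188) [ 0.5432 -0.0759  0.0965] tool [-0.0038 -0.0269 -0.0002] [-0.4563  1.8797] [0.1519 0.1191]
(285.5, 262) (322, 191) [ 0.5418 -0.075   0.0901] tool [-0.005  -0.0206  0.0008] [ 1.4868 -5.9315] [-0.4939 -0.3914]
```

View pics/z5.png

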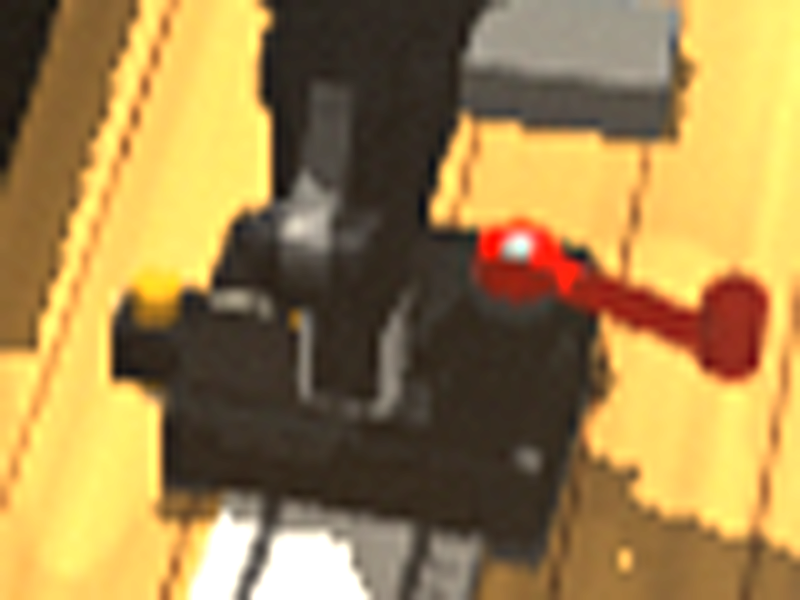

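The side crop shows the black finger ending near (319,191). Triangulation puts the tip at z≈0.088, about 19 mm above the reported TCP instead of 14 mm below it. I'll go back over the carriage high, then lower in checked steps.

{"name": "apply_moves", "arguments": {"rows": [{"offset":[0,-3.5,0],"turn":[0,0,0]},{"offset":[0,-6,-1],"turn":[0,0,0]},{"offset":[0,-6,-5],"turn":[0,0,0]},{"offset":[0,-6,-9],"turn":[0,0,0]},{"offset":[0,-6,-12.7],"turn":[0,0,0]}]}}

```text
time: 6.85
eef_pos: [0.5556, -0.2036, 0.1307]
orientation: [-90.1, -0.1, 3.8]
contact_force: [1.1, 0.0, -0.3]
grip_width: -0.004
```

{"name": "apply_moves", "arguments": {"rows": [{"offset":[0,1,0],"turn":[0,0,0]},{"offset":[0,3,0],"turn":[0,0,0]},{"offset":[0,5,0],"turn":[0,0,0]},{"offset":[0,6.3,0],"turn":[0,0,0]},{"offset":[0,6.8,0],"turn":[0,0,0]}]}}

```text
time: 7.27
eef_pos: [0.5532, -0.2009, 0.0584]
orientation: [-89.9, 0.3, 3.7]
contact_force: [-0.0, 0.4, -0.4]
grip_width: -0.002
```

{"name": "apply_moves", "arguments": {"rows": [{"offset":[0,0.1,0],"turn":[0,0,0]},{"offset":[0,0.2,0],"turn":[0,0,0]},{"offset":[0,0.3,0],"turn":[0,0,0]},{"offset":[0,0.4,0],"turn":[0,0,0]},{"offset":[0,0.4,0],"turn":[0,0,0]}]}}

```text
time: 7.68
eef_pos: [0.5557, -0.2018, 0.0584]
orientation: [-90.0, -0.1, 3.7]
contact_force: [-0.3, 0.1, -0.7]
grip_width: 0.002
```

```bash
python3 - <<'E'
from h import *
np.set_printoptions(precision=4,suppress=True)
a=snap('side','s6.png');s=telemetry.get_state();print(s['eef_pos'],s['contact_force'],s['orientation'],s['joint_positions'],s['joint_torque'])
p=proj('side',s['eef_pos']+[0,0,-.014]);q=proj('side',s['eef_pos']+[0,0,.019]);print(p,q)
x0,y0=int(p[0])-40,int(p[1])-35
z=cv2.resize(a[y0:y0+60,x0:x0+80,::-1],None,fx=10,fy=10,interpolation=cv2.INTER_CUBIC)
z=np.clip(z.astype(float)*2,0,255).astype(np.uint8)
for v in(p,q): cv2.circle(z,tuple(int(k) for k in (v-[x0,y0]+.5)*10),5,(0,255,0),1)
cv2.imwrite('pics/z6.png',z)
E
```

```text
[ 0.5556 -0.2018  0.0583] [-0.5436 -0.0971  0.4889] [-90.0359  -0.0669   3.742 ] [ -25.1633    7.483   109.0847    0.001    63.3564 -118.9058] [  0.0074 -38.7679 -32.7198  -0.0001  -0.0097   0.0002]
[329.4877 170.3337] [330.1948 159.9358]
```

View pics/z6.png

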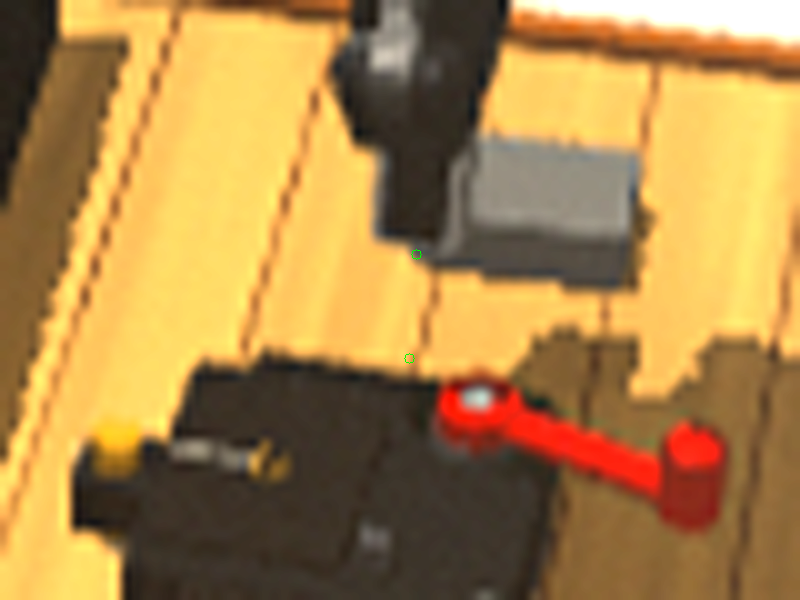

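The tip (410,245 in the crop) sits on the upper circle, so it is about 20 mm above the reported TCP. I'll use that offset: lower 2.1 cm to bring the tips to z≈0.058, and shift 0.8 cm to +x to stay clear of the lever's pin.

{"name": "apply_moves", "arguments": {"rows": [{"offset":[0.8,0.5,0],"turn":[0,0,0]},{"offset":[0.8,1.0,0],"turn":[0,0,0]},{"offset":[0.8,1.6,0],"turn":[0,0,0]},{"offset":[0.8,2.1,0],"turn":[0,0,0]},{"offset":[0.8,2.1,0],"turn":[0,0,0]}]}}

```text
time: 8.15
eef_pos: [0.5618, -0.2006, 0.0344]
orientation: [-89.9, 0.2, 3.7]
contact_force: [-0.1, 1.0, -1.2]
grip_width: -0.002
```

{"name": "apply_moves", "arguments": {"rows": [{"offset":[0,0,0.8],"turn":[0,0,0]},{"offset":[0,0,1.6],"turn":[0,0,0]},{"offset":[0,0,2.4],"turn":[0,0,0]},{"offset":[0,0,2.9],"turn":[0,0,0]},{"offset":[0,0,3.3],"turn":[0,0,0]}]}}

```text
time: 8.57
eef_pos: [0.561, -0.1676, 0.0368]
orientation: [-90.1, -0.0, 3.8]
contact_force: [0.2, -2.6, -0.3]
grip_width: 0.0
```

{"name": "apply_moves", "arguments": {"rows": [{"offset":[0,0,0.4],"turn":[0,0,0]},{"offset":[0,0,0.8],"turn":[0,0,0]},{"offset":[0,0,1.2],"turn":[0,0,0]},{"offset":[0,0,1.6],"turn":[0,0,0]},{"offset":[0,0,2.0],"turn":[0,0,0]}]}}

```text
time: 8.98
eef_pos: [0.5598, -0.1481, 0.0368]
orientation: [-90.0, -0.0, 3.7]
contact_force: [-0.1, -1.2, 0.6]
grip_width: 0.002
```

```bash
python3 see.py w7.png
```

```text
8.9833 [ 0.5598 -0.1481  0.0368] [-90.0138  -0.0227   3.7236] [-0.1071 -1.1818  0.5559] 0.0018790529077980227
slider 0.56 [464.4 223.5] [ 0.545  -0.0318  0.012 ]
push_face 0.94 [312.8 255.4] [ 0.5506 -0.1348  0.063 ]
brake_tip 0.85 [430.1  80.5] [ 0.4707 -0.1043  0.089 ]
brake_tip 0.6 [ 48.7 201. ] [ 0.5226 -0.2414  0.089 ]
```

Pushing works: the bumper moved 25 mm at about 1.2–2.6 N. About 86 mm remains, so I'll push 7 cm and then measure again.

{"name": "apply_moves", "arguments": {"rows": [{"offset":[0,0,0.5],"turn":[0,0,0]},{"offset":[0,0,1.3],"turn":[0,0,0]},{"offset":[0,0,2.2],"turn":[0,0,0]},{"offset":[0,0,3.1],"turn":[0,0,0]},{"offset":[0,0,4.0],"turn":[0,0,0]}]}}

```text
time: 9.75
eef_pos: [0.557, -0.1073, 0.0366]
orientation: [-90.0, -0.0, 3.7]
contact_force: [1.2, -2.4, 0.0]
grip_width: 0.001
```

{"name": "apply_moves", "arguments": {"rows": [{"offset":[0,0,0.9],"turn":[0,0,0]},{"offset":[0,0,1.7],"turn":[0,0,0]},{"offset":[0,0,2.3],"turn":[0,0,0]},{"offset":[0,0,2.7],"turn":[0,0,0]},{"offset":[0,0,3.0],"turn":[0,0,0]}]}}

```text
time: 10.17
eef_pos: [0.5552, -0.0778, 0.0367]
orientation: [-90.0, -0.0, 3.8]
contact_force: [1.7, -2.2, -0.1]
grip_width: -0.002
```

```bash
python3 see.py w8.png; python3 - <<'E'
from h import *
np.set_printoptions(precision=4,suppress=True)
imaging.camera('side');imaging.camera('top')
for n in('index','notch','push_face'):
  o=[]
  for c in('side','top'):
    for d in imaging.landmark_of(n,c)[:1]:print(n,c,round(d['score'],2),np.round(d['at'],1));o.append((c,d['at']))
  if len(o)==2:print(tri(o))
E
```

```text
10.1667 [ 0.5552 -0.0778  0.0367] [-90.0018  -0.0138   3.7627] [ 1.6661 -2.1807 -0.1003] -0.0017063348965790331
slider 0.63 [351.6 223.7] [ 0.5451 -0.0352  0.012 ]
push_face 0.81 [313.3 251.4] [ 0.5437 -0.065   0.063 ]
brake_tip 0.74 [427.4  79.5] [ 0.4659 -0.0356  0.089 ]
index side 0.83 [291.4 216.1]
index top 0.7 [314.  222.9]
[ 0.5991 -0.027   0.0376]
notch side 0.66 [290.  224.3]
notch top 0.49 [301.  221.8]
[0.595  0.0038 0.0439]
push_face side 0.77 [316.3 200.8]
```

View pics/w8.png

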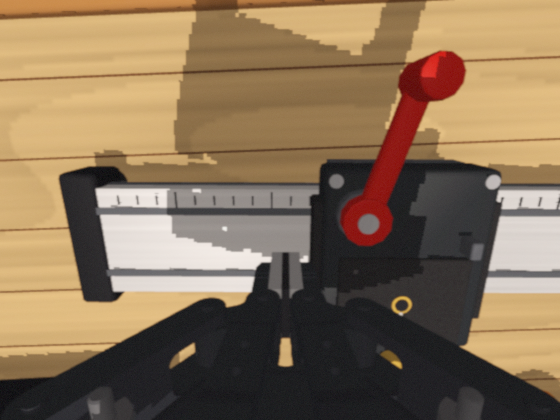

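The wrist view puts the carriage about 16 mm short of the notch, with the bumper at (313,251) in contact with the finger. The side and top fit says more than that, so I'll creep and rely on the force.

{"name": "apply_moves", "arguments": {"rows": [{"offset":[0,0,0.1],"turn":[0,0,0]},{"offset":[0,0,0.2],"turn":[0,0,0]},{"offset":[0,0,0.3],"turn":[0,0,0]},{"offset":[0,0,0.4],"turn":[0,0,0]},{"offset":[0,0,0.5],"turn":[0,0,0]}]}}

```text
time: 11.33
eef_pos: [0.5548, -0.0735, 0.0366]
orientation: [-90.0, -0.0, 3.7]
contact_force: [0.3, -2.2, -0.8]
grip_width: 0.004
```

{"name": "apply_moves", "arguments": {"rows": [{"offset":[0,0,0.06],"turn":[0,0,0]},{"offset":[0,0,0.12],"turn":[0,0,0]},{"offset":[0,0,0.18],"turn":[0,0,0]},{"offset":[0,0,0.24],"turn":[0,0,0]},{"offset":[0,0,0.3],"turn":[0,0,0]}]}}

```text
time: 11.75
eef_pos: [0.5546, -0.0704, 0.0365]
orientation: [-90.0, -0.0, 3.7]
contact_force: [-0.2, -1.0, 0.0]
grip_width: -0.001
```

{"name": "apply_moves", "arguments": {"rows": [{"offset":[0,0,0.04],"turn":[0,0,0]},{"offset":[0,0,0.08],"turn":[0,0,0]},{"offset":[0,0,0.12],"turn":[0,0,0]},{"offset":[0,0,0.16],"turn":[0,0,0]},{"offset":[0,0,0.2],"turn":[0,0,0]}]}}

```text
time: 12.17
eef_pos: [0.5545, -0.0689, 0.0365]
orientation: [-90.1, -0.0, 3.7]
contact_force: [0.8, -4.9, -1.2]
grip_width: 0.002
```

The force is rising, so the first rib has been reached about where expected. I'll continue in 1.5–2 mm steps.

{"name": "apply_moves", "arguments": {"rows": [{"offset":[0,0,0.04],"turn":[0,0,0]},{"offset":[0,0,0.08],"turn":[0,0,0]},{"offset":[0,0,0.12],"turn":[0,0,0]},{"offset":[0,0,0.16],"turn":[0,0,0]},{"offset":[0,0,0.2],"turn":[0,0,0]}]}}

```text
time: 12.58
eef_pos: [0.5545, -0.0681, 0.0366]
orientation: [-90.2, -0.0, 3.8]
contact_force: [1.5, -9.6, -2.1]
grip_width: 0.002
```

{"name": "apply_moves", "arguments": {"rows": [{"offset":[0,0,0.03],"turn":[0,0,0]},{"offset":[0,0,0.06],"turn":[0,0,0]},{"offset":[0,0,0.09],"turn":[0,0,0]},{"offset":[0,0,0.12],"turn":[0,0,0]},{"offset":[0,0,0.15],"turn":[0,0,0]}]}}

```text
time: 13.0
eef_pos: [0.5545, -0.0677, 0.0366]
orientation: [-90.3, -0.0, 3.8]
contact_force: [0.7, -12.4, -2.3]
grip_width: 0.008
```

{"name": "apply_moves", "arguments": {"rows": [{"offset":[0,0,0.03],"turn":[0,0,0]},{"offset":[0,0,0.06],"turn":[0,0,0]},{"offset":[0,0,0.09],"turn":[0,0,0]},{"offset":[0,0,0.12],"turn":[0,0,0]},{"offset":[0,0,0.12],"turn":[0,0,0]}]}}

```text
time: 13.42
eef_pos: [0.5545, -0.0675, 0.0367]
orientation: [-90.4, -0.0, 3.8]
contact_force: [0.3, -14.6, -2.6]
grip_width: -0.001
```

{"name": "apply_moves", "arguments": {"rows": [{"offset":[0,0,0.03],"turn":[0,0,0]},{"offset":[0,0,0.06],"turn":[0,0,0]},{"offset":[0,0,0.08],"turn":[0,0,0]},{"offset":[0,0,0.08],"turn":[0,0,0]},{"offset":[0,0,0.08],"turn":[0,0,0]}]}}

```text
time: 13.83
eef_pos: [0.5541, -0.0629, 0.0366]
orientation: [-90.0, -0.0, 3.7]
contact_force: [0.4, -2.7, -0.1]
grip_width: 0.002
```

It snapped over: the force dropped from 14.6 to 2.7 N. I'll hold still, then back off and look.

{"name": "apply_moves", "arguments": {"rows": [{"offset":[0,0,0],"turn":[0,0,0]},{"offset":[0,0,0],"turn":[0,0,0]},{"offset":[0,0,0],"turn":[0,0,0]},{"offset":[0,0,0],"turn":[0,0,0]},{"offset":[0,0,0],"turn":[0,0,0]}]}}

```text
time: 14.25
eef_pos: [0.5541, -0.0626, 0.0365]
orientation: [-90.0, 0.0, 3.7]
contact_force: [0.3, -0.3, 0.4]
grip_width: -0.001
```

```bash
python3 see.py w9.png; python3 - <<'E'
from h import *
imaging.camera('side');imaging.camera('top')
for n in('index','notch','push_face','brake_tip'):
  for c in('side','top'):
    for d in imaging.landmark_of(n,c)[:1]:print(n,c,round(d['score'],2),np.round(d['at'],1))
E
```

```text
14.25 [ 0.5541 -0.0626  0.0365] [-89.9712   0.0042   3.7397] [ 0.3119 -0.3181  0.3647] -0.0007430516481246586
slider 0.59 [331.7 224.5] [ 0.5456 -0.033   0.012 ]
brake_tip 0.57 [429.8  83.1] [ 0.466  -0.0189  0.089 ]
index side 0.82 [289.4 221.4]
index top 0.57 [309.3 221.6]
notch side 0.47 [286.2 222.8]
notch top 0.58 [303.2 222.6]
push_face side 0.66 [315.7 204.4]
brake_tip side 0.46 [349.6 215.5]
```

The force is about 0, so the spring has taken the carriage. Next I'll withdraw to the right, go up, cross towards the robot and come down on the right of the grip.

{"name": "apply_moves", "arguments": {"rows": [{"offset":[0,0,-1],"turn":[0,0,0]},{"offset":[0,-1,-2.2],"turn":[0,0,0]},{"offset":[0,-4,-2.5],"turn":[0,0,0]},{"offset":[0,-7.3,-2.5],"turn":[0,0,0]},{"offset":[-3,-7.3,-2.5],"turn":[0,0,0]}]}}

```text
time: 15.52
eef_pos: [0.5337, -0.0929, 0.119]
orientation: [-90.3, -0.9, 3.7]
contact_force: [-0.2, -0.3, 2.7]
grip_width: 0.001
```

{"name": "apply_moves", "arguments": {"rows": [{"offset":[-3,0,0.5],"turn":[0,0,0]},{"offset":[-5,0,2],"turn":[0,0,0]},{"offset":[-5.7,0,3],"turn":[0,0,0]},{"offset":[-5.7,0,3.4],"turn":[0,0,0]},{"offset":[-5.7,0,3.4],"turn":[0,0,0]}]}}

```text
time: 15.93
eef_pos: [0.4675, -0.0596, 0.1103]
orientation: [-90.0, -0.1, 3.8]
contact_force: [-0.5, -0.9, -0.8]
grip_width: -0.0
```

```bash
python3 see.py w10.png; python3 - <<'E'
from h import *
np.set_printoptions(precision=4,suppress=True)
imaging.camera('side');imaging.camera('top')
for n in('index','notch','push_face','brake_tip'):
  for c in('side','top'):
    for d in imaging.landmark_of(n,c)[:1]:print(n,c,round(d['score'],2),np.round(d['at'],1))
im=cv2.imread('pics/w10.png');h=cv2.cvtColor(im,cv2.COLOR_BGR2HSV)
m=(((h[...,0]<6)|(h[...,0]>174))&(h[...,1]>170)&(h[...,2]>70)).astype(np.uint8)
n,l,st,ce=cv2.connectedComponentsWithStats(m)
for i in range(1,n):
  if st[i][4]>150: print(st[i],ce[i])
E
```

```text
15.9333 [ 0.4675 -0.0596  0.1103] [-90.0347  -0.111    3.7697] [-0.4582 -0.851  -0.7811] -0.00024456366817340424
slider 0.85 [311.1 283.1] [ 0.5448 -0.0304  0.012 ]
notch 0.73 [346.9 237.3] [ 0.4838 -0.0092  0.042 ]
brake_tip 0.58 [347.2 237.4] [ 0.4655 -0.0201  0.089 ]
index side 0.79 [285.8 221.1]
index top 0.58 [303.4 224. ]
notch side 0.51 [289.9 223.8]
notch top 0.52 [300.7 223.5]
push_face side 0.79 [316.4 207.1]
push_face top 0.8 [321.6 244.4]
brake_tip side 0.75 [349.5 218. ]
[ 319  222   44   83 1430] [338.9608 257.458 ]
```

View pics/w10.png

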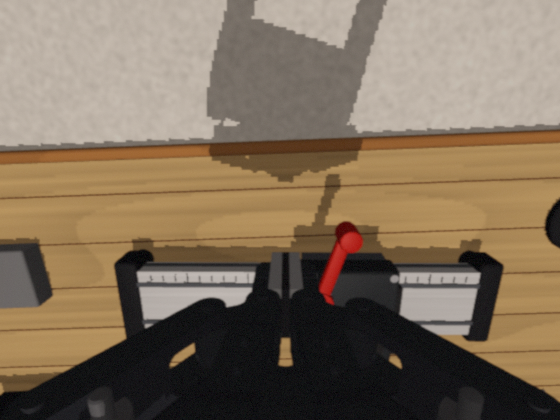

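The carriage is now mid-rail and the lever grip is at (348,237), about 18 mm left of the finger edge. Before touching the brake I'll check numerically and visually that the index lines up with the notch.

```bash
python3 - <<'E'
from h import *
np.set_printoptions(precision=4,suppress=True)
u=np.array([-.0655,.9979,0]);v=np.array([.9979,.0655,0])
out=[]
for c,n in(('top','push_face'),('side','push_face'),('top','index'),('side','index'),('top','notch'),('side','notch'),('top','brake_tip')):
    if n=='push_face' or (n=='brake_tip'): pass
ims={c:snap(c,c+'11.png') for c in('top','side')}
for n,z in(('push_face',.063),('index',.042),('notch',.042),('brake_tip',.089)):
  for c in ims:
    for d in imaging.landmark_of(n,c)[:1]:
      X=ray(c,d['at'],z);print(n,c,round(d['score'],2),np.round(d['at'],1),'u %.4f v %.4f'%(X@u,X@v))
for c,(x,y) in(('top',(306,228)),('side',(292,222))):
  k=ims[c][y-22:y+23,x-20:x+20,::-1];k=cv2.resize(k,(400,450),interpolation=cv2.INTER_CUBIC)
  out.append(np.clip(k.astype(float)*1.6,0,255).astype(np.uint8))
cv2.imwrite('pics/z11.png',np.hstack(out))
E
```

```text
push_face top 0.96 [323.1 244.4] u -0.0859 v 0.5431
push_face side 0.66 [317.7 205.6] u -0.0887 v 0.5387
index top 0.63 [305.6 223.3] u -0.0459 v 0.5958
index side 0.68 [285.1 220.2] u -0.0458 v 0.6032
notch top 0.59 [302.  222.4] u -0.0374 v 0.5978
notch side 0.69 [290.2 223.3] u -0.0394 v 0.5897
brake_tip side 0.59 [214.9 291.3] u 0.2056 v 0.6675
```

View pics/z11.png

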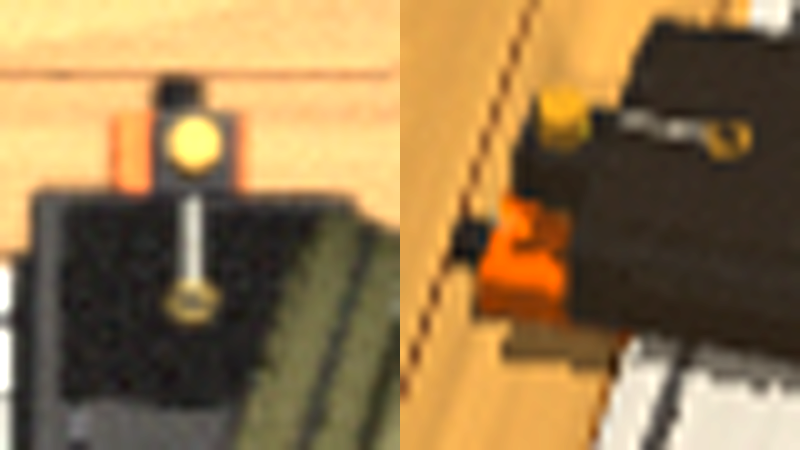

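```bash
python3 - <<'E'
from h import *
u=np.array([-.0655,.9979,0]);v=np.array([.9979,.0655,0])
def f(c,p,z): X=ray(c,p,z);return '%.4f %.4f'%(X@u,X@v)
print('ring',f('top',(304.7,235.5),.0765),'line',f('top',(304.6,227.5),.0765))
for z in(.07,.08,.085):print('barrel top',z,f('top',(305.1,219.9),z))
for z in(.03,.036,.042):print('block L,R',z,f('top',(296.3,220.5),z),f('top',(310.1,220.5),z),'knob',f('top',(303.3,214.5),z))
# side view: x0=272,y0=200
g=lambda X,Y:(272+(X-400)/10-.5,200+Y/10-.5)
print('ring side',f('side',g(730,138),.0765))
for z in(.075,.08,.085):print('barrel side',z,f('side',g(563,97),z))
for z in(.03,.036,.042):print('stop knob side',z,f('side',g(470,240),z),'near-left block corner',f('side',g(482,285),z))
# slider check: bumpers col from top picture
im=cv2.imread('pics/top11.png')
print(im[235:252:4,285:300].sum(2))
E
```

```text
ring -0.0426 0.5606 line -0.0421 0.5792
barrel top 0.07 -0.0434 0.5983
barrel top 0.08 -0.0429 0.5963
barrel top 0.085 -0.0427 0.5953
block L,R 0.03 -0.0241 0.6045 -0.0572 0.6052 knob -0.0407 0.6196
block L,R 0.036 -0.0240 0.6033 -0.0569 0.6040 knob -0.0405 0.6183
block L,R 0.042 -0.0238 0.6021 -0.0565 0.6028 knob -0.0402 0.6170
ring side -0.0445 0.5587
barrel side 0.075 -0.0490 0.5975
barrel side 0.08 -0.0442 0.5961
barrel side 0.085 -0.0393 0.5947
stop knob side 0.03 -0.0431 0.6181 near-left block corner -0.0304 0.6117
stop knob side 0.036 -0.0377 0.6164 near-left block corner -0.0250 0.6101
stop knob side 0.042 -0.0322 0.6147 near-left block corner -0.0197 0.6084
[[641 555 192  79 114 177 145  65  71  75  62  58  52  70  54]
 [597 510 177  72 112 176 151  88  68  64  55  75  55  62  58]
 [638 548 180  75 117 171 140  68  76  64  75  63  54  63  64]
 [597 420 140  58 122 159 164 167 201 212 178 165 168 179 159]
 [586 413 141  84 137 177 172 145  86 104 151 164 179 178 164]]
```

The top view gives the index at u≈-0.0425 and the notch at -0.0405. They agree within measurement error, and the snap plus zero force fits the carriage being seated. I'll now lower beside the grip and start sweeping the lever.

{"name": "apply_moves", "arguments": {"rows": [{"offset":[-0.3,1,0],"turn":[0,0,0]},{"offset":[-0.4,2,0],"turn":[0,0,0]},{"offset":[-0.4,3,0],"turn":[0,0,0]},{"offset":[-0.4,4,0],"turn":[0,0,0]},{"offset":[-0.4,4.6,0],"turn":[0,0,0]}]}}

```text
time: 17.7
eef_pos: [0.4613, -0.0596, 0.0611]
orientation: [-89.9, 0.2, 3.7]
contact_force: [-0.1, -0.5, -0.3]
grip_width: -0.002
```

{"name": "apply_moves", "arguments": {"rows": [{"offset":[0,0,0.4],"turn":[0,0,0]},{"offset":[0,0,0.8],"turn":[0,0,0]},{"offset":[0,0,1.2],"turn":[0,0,0]},{"offset":[0,0,1.6],"turn":[0,0,0]},{"offset":[0,0,1.9],"turn":[0,0,0]}]}}

```text
time: 18.12
eef_pos: [0.462, -0.0404, 0.0642]
orientation: [-90.0, -0.1, 3.8]
contact_force: [0.3, 0.3, -0.4]
grip_width: -0.0
```

{"name": "apply_moves", "arguments": {"rows": [{"offset":[0,0,0.3],"turn":[0,0,0]},{"offset":[0,0,0.6],"turn":[0,0,0]},{"offset":[0,0,0.9],"turn":[0,0,0]},{"offset":[0.05,0,1.2],"turn":[0,0,0]},{"offset":[0.1,0,1.55],"turn":[0,0,0]}]}}

```text
time: 18.53
eef_pos: [0.4617, -0.0253, 0.0638]
orientation: [-90.0, -0.0, 3.7]
contact_force: [0.3, -1.7, 0.7]
grip_width: -0.0
```

```bash
cat > br.py <<'E'
from h import *
import sys
s=telemetry.get_state();e=s['eef_pos'];u=np.array([-.0655,.9979,0]);v=np.array([.9979,.0655,0])
print('t',s['time'],'TCP u %.4f v %.4f z %.4f'%(e@u,e@v,e[2]),np.round(s['contact_force'],1))
snap('wrist',sys.argv[1]);imaging.camera('top');imaging.camera('side')
for c in('wrist','top','side'):
  for n,z in(('brake_tip',.089),('push_face',.063)):
    for d in imaging.landmark_of(n,c)[:1]:
      X=ray(c,d['at'],z);print(c,n,round(d['score'],2),np.round(d['at'],1),'u %.4f v %.4f'%(X@u,X@v))
E
python3 br.py w12.png
```

```text
t 18.5333 TCP u -0.0555 v 0.4591 z 0.0638 [ 0.3 -1.7  0.7]
wrist brake_tip 0.71 [320.6 288.2] u -0.0373 v 0.4693
top push_face 0.59 [323.5 244.9] u -0.0868 v 0.5419
side brake_tip 0.46 [348.8 219.2] u -0.0387 v 0.4616
side push_face 0.57 [315.2 206.3] u -0.0851 v 0.5437
```

The lever is following: the grip is at u≈-0.038, about 28°, with 1.7 N. I'll continue along the arc.

{"name": "apply_moves", "arguments": {"rows": [{"offset":[0.05,0,0.3],"turn":[0,0,0]},{"offset":[0.13,0,0.6],"turn":[0,0,0]},{"offset":[0.23,0,0.9],"turn":[0,0,0]},{"offset":[0.35,0,1.2],"turn":[0,0,0]},{"offset":[0.5,0,1.5],"turn":[0,0,0]}]}}

```text
time: 19.4
eef_pos: [0.4654, -0.0098, 0.0635]
orientation: [-90.0, 0.0, 3.7]
contact_force: [-1.2, -1.1, -0.3]
grip_width: 0.001
```

{"name": "apply_moves", "arguments": {"rows": [{"offset":[0.15,0,0.3],"turn":[0,0,0]},{"offset":[0.3,0,0.55],"turn":[0,0,0]},{"offset":[0.47,0,0.8],"turn":[0,0,0]},{"offset":[0.65,0,1.05],"turn":[0,0,0]},{"offset":[0.85,0,1.3],"turn":[0,0,0]}]}}

```text
time: 19.82
eef_pos: [0.4733, 0.0036, 0.0635]
orientation: [-90.0, -0.0, 3.7]
contact_force: [0.3, -1.9, -0.2]
grip_width: 0.003
```

```bash
python3 br.py w13.png
```

```text
t 19.8167 TCP u -0.0274 v 0.4726 z 0.0635 [ 0.3 -1.9 -0.2]
wrist brake_tip 0.56 [549.7 225.4] u 0.1004 v 0.4490
top push_face 0.97 [324.1 244.2] u -0.0882 v 0.5436
side brake_tip 0.43 [320.9 321.5] u 0.2179 v 0.4657
side push_face 0.73 [317.5 208.1] u -0.0807 v 0.5374
```

{"name": "apply_moves", "arguments": {"rows": [{"offset":[0.22,0,0.25],"turn":[0,0,0]},{"offset":[0.44,0,0.48],"turn":[0,0,0]},{"offset":[0.67,0,0.7],"turn":[0,0,0]},{"offset":[0.9,0,0.9],"turn":[0,0,0]},{"offset":[1.15,0,1.05],"turn":[0,0,0]}]}}

```text
time: 20.68
eef_pos: [0.4839, 0.015, 0.0634]
orientation: [-90.0, 0.0, 3.7]
contact_force: [-0.9, -1.2, -0.4]
grip_width: -0.0
```

```bash
python3 br.py w14.png; python3 - <<'E'
from h import *
u=np.array([-.0655,.9979,0]);v=np.array([.9979,.0655,0])
for c,f in(('wrist','w14.png'),):
  im=cv2.imread('pics/'+f);h=cv2.cvtColor(im,cv2.COLOR_BGR2HSV)
  m=(((h[...,0]<6)|(h[...,0]>174))&(h[...,1]>170)&(h[...,2]>60)).astype(np.uint8)
  n,l,st,ce=cv2.connectedComponentsWithStats(m)
  for i in range(1,n):
    if st[i][4]>60: print(st[i],ce[i])
E
```

```text
t 20.6833 TCP u -0.0168 v 0.4839 z 0.0634 [-0.9 -1.2 -0.4]
side brake_tip 0.64 [324.7 227.6] u -0.0023 v 0.5056
side push_face 0.97 [315.4 206.4] u -0.0849 v 0.5432
[226 298  19   9 105] [234.87619048 302.37142857]
```

View pics/w14.png

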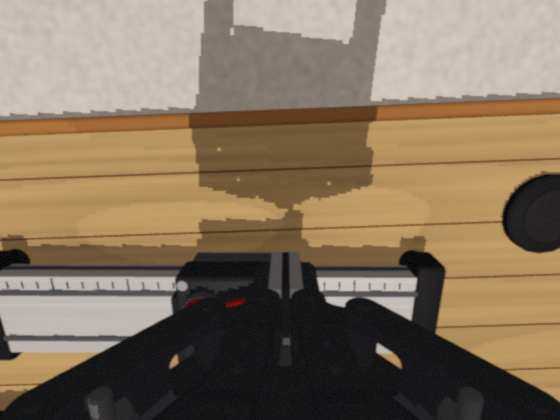

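The grip is hidden behind the fingers here, with only a bit of the red lever showing at (235,302). The side camera puts the lever at about 80°. I'll finish the arc with a push in +x, watching the force.

{"name": "apply_moves", "arguments": {"rows": [{"offset":[0.2,0,0.2],"turn":[0,0,0]},{"offset":[0.4,0,0.4],"turn":[0,0,0]},{"offset":[0.6,0,0.6],"turn":[0,0,0]},{"offset":[0.8,0,0.7],"turn":[0,0,0]},{"offset":[1.0,0,0.75],"turn":[0,0,0]}]}}

```text
time: 21.55
eef_pos: [0.4934, 0.023, 0.0634]
orientation: [-90.0, 0.0, 3.7]
contact_force: [-0.9, -0.4, 0.1]
grip_width: 0.001
```

{"name": "apply_moves", "arguments": {"rows": [{"offset":[0.04,0,0],"turn":[0,0,0]},{"offset":[0.08,0,0],"turn":[0,0,0]},{"offset":[0.12,0,0],"turn":[0,0,0]},{"offset":[0.16,0,0],"turn":[0,0,0]},{"offset":[0.2,0,0],"turn":[0,0,0]}]}}

```text
time: 21.97
eef_pos: [0.4952, 0.0231, 0.0634]
orientation: [-90.0, 0.0, 3.7]
contact_force: [-2.0, 0.8, 0.8]
grip_width: -0.002
```

```bash
python3 br.py w15.png
```

```text
t 21.9667 TCP u -0.0094 v 0.4957 z 0.0634 [-2.   0.8  0.8]
wrist push_face 0.68 [164.5 314.4] u -0.0850 v 0.5403
side brake_tip 0.38 [319.6 227.7] u 0.0006 v 0.5157
side push_face 0.7 [315.3 206.7] u -0.0839 v 0.5432
```

{"name": "apply_moves", "arguments": {"rows": [{"offset":[0.04,0,0.1],"turn":[0,0,0]},{"offset":[0.08,0,0.2],"turn":[0,0,0]},{"offset":[0.12,0,0.3],"turn":[0,0,0]},{"offset":[0.16,0,0.3],"turn":[0,0,0]},{"offset":[0.2,0,0.3],"turn":[0,0,0]}]}}

```text
time: 22.83
eef_pos: [0.4973, 0.026, 0.0637]
orientation: [-90.0, 0.0, 3.7]
contact_force: [-2.7, -0.6, 1.6]
grip_width: -0.002
```

{"name": "apply_moves", "arguments": {"rows": [{"offset":[0.04,0,0],"turn":[0,0,0]},{"offset":[0.08,0,0],"turn":[0,0,0]},{"offset":[0.12,0,0],"turn":[0,0,0]},{"offset":[0.16,0,0],"turn":[0,0,0]},{"offset":[0.2,0,0],"turn":[0,0,0]}]}}

```text
time: 23.25
eef_pos: [0.4976, 0.0261, 0.0635]
orientation: [-90.0, 0.3, 3.7]
contact_force: [-9.9, -2.1, 7.5]
grip_width: 0.001
```

The force jumped to about 10 N with no further travel, so this is a firm stop. I'll press 1 mm more and hold, then withdraw towards the robot.

{"name": "apply_moves", "arguments": {"rows": [{"offset":[0.05,0,0],"turn":[0,0,0]},{"offset":[0.1,0,0],"turn":[0,0,0]},{"offset":[0.1,0,0],"turn":[0,0,0]},{"offset":[0.1,0,0],"turn":[0,0,0]},{"offset":[0.1,0,0],"turn":[0,0,0]}]}}

```text
time: 23.67
eef_pos: [0.4977, 0.0261, 0.0635]
orientation: [-90.0, 0.4, 3.7]
contact_force: [-11.6, -1.5, 8.8]
grip_width: 0.001
```

{"name": "apply_moves", "arguments": {"rows": [{"offset":[-0.5,0,0],"turn":[0,0,0]},{"offset":[-1.5,0,0],"turn":[0,0,0]},{"offset":[-3,-0.5,0],"turn":[0,0,0]},{"offset":[-5,-2.5,0],"turn":[0,0,0]},{"offset":[-6,-6,0],"turn":[0,0,0]}]}}

```text
time: 24.08
eef_pos: [0.4354, 0.0226, 0.1195]
orientation: [-89.9, 0.5, 3.7]
contact_force: [1.0, 0.6, -0.1]
grip_width: 0.002
```

{"name": "apply_moves", "arguments": {"rows": [{"offset":[0,-3,0],"turn":[0,0,0]},{"offset":[-1.5,-6,0],"turn":[0,0,0]},{"offset":[-3,-9,0],"turn":[0,0,0]},{"offset":[-4,-11,0],"turn":[0,0,0]},{"offset":[-4,-11,0],"turn":[0,0,0]}]}}

```text
time: 24.5
eef_pos: [0.402, 0.0196, 0.2395]
orientation: [-90.1, -0.7, 3.7]
contact_force: [0.7, -0.1, 0.2]
grip_width: 0.0
```

```bash
python3 br.py w16.png; python3 - <<'E'
from h import *
u=np.array([-.0655,.9979,0]);v=np.array([.9979,.0655,0])
for c in('wrist','top','side'):
  im=snap(c,c+'17.png')[:,:,::-1];h=cv2.cvtColor(np.ascontiguousarray(im),cv2.COLOR_BGR2HSV)
  m=(((h[...,0]<5)|(h[...,0]>174))&(h[...,1]>190)&(h[...,2]>90)).astype(np.uint8)
  n,l,st,ce=cv2.connectedComponentsWithStats(m)
  for i in range(1,n):
    x,y,w,hh,a=st[i]
    if 40<a<3000:
      X=ray(c,ce[i],.088)
      if abs(X@u+.04)<.1 and abs(X@v-.52)<.1:
        p=np.argwhere(l==i)[:,::-1].astype(float);q=np.array([[ray(c,k,.086)@u,ray(c,k,.086)@v] for k in p])
        d=np.linalg.svd(q-q.mean(0))[2][0];print(c,st[i],'u %.4f..%.4f v %.4f..%.4f'%(*q[:,0][[q[:,0].argmin(),q[:,0].argmax()]],q[:,1].min(),q[:,1].max()),'axis deg from u',np.degrees(np.arctan2(d[1],d[0])))
  for nme in('index','notch','brake_tip'):
    for d in imaging.landmark_of(nme,c)[:1]:
      X=ray(c,d['at'],.089 if nme=='brake_tip' else .042);print(c,nme,round(d['score'],2),np.round(d['at'],1),'u %.4f v %.4f'%(X@u,X@v))
E
```

```text
t 24.5 TCP u -0.0068 v 0.4024 z 0.2395 [ 0.7 -0.1  0.2]
wrist push_face 0.6 [224.8 287. ] u -0.0792 v 0.5235
top brake_tip 0.65 [291.3 253.9] u -0.0125 v 0.5160
top push_face 0.75 [322.3 244.2] u -0.0840 v 0.5435
side brake_tip 0.66 [318.6 225.2] u -0.0058 v 0.5193
side push_face 0.59 [313.9 205.2] u -0.0878 v 0.5473
wrist [226 283  26  17 214] u -0.0737..-0.0451 v 0.5062..0.5266 axis deg from u -1.697121103849592
top [287 251  24   7  72] u -0.0547..-0.0028 v 0.5104..0.5230 axis deg from u -176.06741938205212
top index 0.65 [303.8 225. ] u -0.0417 v 0.5916
top notch 0.62 [300.9 224. ] u -0.0348 v 0.5939
top brake_tip 0.68 [290.6 252.9] u -0.0109 v 0.5182
side [318 205  13  20 101] u -0.0729..-0.0127 v 0.5064..0.5244 axis deg from u 3.0869934189194073
side index 0.8 [287.9 221.4] u -0.0437 v 0.5962
side notch 0.58 [289.4 223.4] u -0.0386 v 0.5913
side brake_tip 0.56 [320.  227.4] u -0.0004 v 0.5151
```

The lever axis is within about 4° of closed in all views, and it was pressed against a firm stop. One last check is barrel versus orange block, now that the top view is clear.

```bash
python3 - <<'E'
from h import *
u=np.array([-.0655,.9979,0]);v=np.array([.9979,.0655,0])
im=cv2.imread('pics/top17.png');x0,y0=288,206
k=cv2.resize(im[y0:y0+40,x0:x0+36],None,fx=8,fy=8,interpolation=cv2.INTER_CUBIC);h=cv2.cvtColor(k,cv2.COLOR_BGR2HSV)
pix=lambda X,Y:(x0+(X+.5)/8-.5,y0+(Y+.5)/8-.5)
cen=lambda m:[np.nonzero(m)[1].mean(),np.nonzero(m)[0].mean()]
n,l,st,ce=cv2.connectedComponentsWithStats(((h[...,0]>17)&(h[...,0]<32)&(h[...,1]>170)&(h[...,2]>150)).astype(np.uint8))
for i in range(1,n):
  if st[i][4]>60:
    for z in(.074,.082):print('yellow',st[i],'u %.4f v %.4f'%(ray('top',pix(*ce[i]),z)@u,ray('top',pix(*ce[i]),z)@v))
m=((h[...,0]<12)&(h[...,1]>200)&(h[...,2]>120)).astype(np.uint8);n,l,st,ce=cv2.connectedComponentsWithStats(m)
for i in range(1,n):
  if st[i][4]>100:
    x,y,w,hh,a=st[i];print('orange',st[i],'u L %.4f R %.4f'%(ray('top',pix(x-.5,y+hh/2),.036)@u,ray('top',pix(x+w-.5,y+hh/2),.036)@u))
# bystanders vs start
a=cv2.imread('pics/top0.png').astype(int);d=np.abs(a-im.astype(int)).sum(2)>120
for nme,(x,y) in dict(fa=(294,181),fb=(333,181),qr=(219,184),blower=(256,180),cap=(213,272),batt=(426,256)).items():print(nme,d[y-14:y+14,x-14:x+14].sum())
s=telemetry.get_state();print(s['time'],s['contact_force'])
E
```

```text
fa 0
fb 0
qr 0
blower 0
cap 0
batt 0
25.55 [-0.16789896  0.26535344  0.60705672]
```

```bash
python3 - <<'E'
from h import *
u=np.array([-.0655,.9979,0]);v=np.array([.9979,.0655,0])
for f in('top0.png','top11.png','top17.png'):
  im=cv2.imread('pics/'+f);X0,Y0=(288,206) ; 
  k=cv2.resize(im[Y0:Y0+46,X0:X0+78],None,fx=8,fy=8,interpolation=cv2.INTER_CUBIC);h=cv2.cvtColor(k,cv2.COLOR_BGR2HSV).astype(int)
  b=k.astype(int);pix=lambda X,Y:(X0+(X+.5)/8-.5,Y0+(Y+.5)/8-.5)
  for nme,m,z in(('yellow',(h[...,0]>18)&(h[...,0]<32)&(h[...,1]>190)&(h[...,2]>110),.078),('orange',(h[...,0]<13)&(h[...,1]>185)&(h[...,2]>120),.036)):
    n,l,st,ce=cv2.connectedComponentsWithStats(m.astype(np.uint8))
    for i in range(1,n):
      x,y,w,hh,a=st[i]
      if a>120:
        P1=ray('top',pix(*ce[i]),z);print(f,nme,st[i],'c u %.4f v %.4f'%(P1@u,P1@v),'L %.4f R %.4f'%(ray('top',pix(x-.5,y+hh/2),z)@u,ray('top',pix(x+w-.5,y+hh/2),z)@u))
E
```

```text
top0.png orange [   72    89   108   122 10859] c u -0.0408 v 0.5933 L -0.0246 R -0.0567
top11.png orange [  76   93   25   57 1037] c u -0.0297 v 0.6030 L -0.0256 R -0.0331
top17.png orange [ 75  93  18  57 823] c u -0.0282 v 0.6024 L -0.0253 R -0.0307
top17.png orange [170 103   6  43 173] c u -0.0546 v 0.6024 L -0.0537 R -0.0555
top17.png orange [  0 360  32   8 195] c u -0.0087 v 0.5295 L -0.0044 R -0.0138
```

```bash
python3 - <<'E'
from h import *
a=cv2.imread('pics/top11.png',0).astype(np.float32);b=cv2.imread('pics/top17.png',0).astype(np.float32)
imaging.camera('top');c=cv2.cvtColor(snap('top','top18.png'),cv2.COLOR_RGB2GRAY).astype(np.float32)
def shift(a,b,x0,x1,y0,y1):
    best=None;s=8
    A=cv2.resize(a,None,fx=s,fy=s,interpolation=cv2.INTER_CUBIC);B=cv2.resize(b,None,fx=s,fy=s,interpolation=cv2.INTER_CUBIC)
    T=A[y0*s:y1*s,x0*s:x1*s];S=B[(y0-3)*s:(y1+3)*s,(x0-4)*s:(x1+4)*s]
    r=cv2.matchTemplate(S,T,cv2.TM_CCOEFF_NORMED);_,m,_,p=cv2.minMaxLoc(r);return (p[0]/s-4,p[1]/s-3,round(m,3))
print('barrel+line',shift(a,b,301,309,217,240),'line only',shift(a,b,302,308,226,238),'barrel',shift(a,b,302,309,215,224))
print('left carriage edge/rail',shift(a,b,285,296,233,243))
print('static: rail end',shift(a,b,245,262,228,262),'filter',shift(a,b,280,308,168,196))
print('b->c',shift(b,c,301,309,217,240))
for f in('top11.png','top17.png'):
  im=cv2.imread('pics/'+f); print(f);print(im[219,294:313].tolist())
E
```

```text
barrel+line (-1.0, 0.125, 0.987) line only (-1.0, 0.125, 0.969) barrel (-0.75, 0.0, 0.968)
left carriage edge/rail (-1.0, 0.0, 0.998)
static: rail end (0.0, 0.0, 0.995) filter (0.0, 0.0, 0.997)
b->c (0.0, 0.0, 0.998)
top11.png
[[89, 138, 182], [89, 138, 185], [77, 124, 172], [45, 91, 161], [59, 117, 211], [55, 115, 212], [50, 98, 184], [45, 57, 81], [57, 80, 97], [72, 135, 168], [86, 176, 210], [85, 177, 213], [86, 174, 211], [74, 146, 178], [56, 74, 88], [57, 72, 108], [58, 103, 166], [89, 139, 184], [90, 140, 186]]
top17.png
[[90, 140, 184], [87, 137, 180], [76, 121, 169], [44, 88, 158], [54, 111, 204], [51, 100, 186], [39, 56, 87], [49, 67, 81], [64, 117, 145], [82, 169, 205], [86, 176, 213], [85, 172, 210], [75, 144, 177], [58, 79, 94], [55, 78, 129], [51, 103, 190], [62, 109, 178], [87, 137, 182], [86, 136, 179]]
```

Template matching shows the carriage shifted about 1 px (2.3 mm) between the picture before the brake move and now. It was about 1.9 mm short before, right at the tolerance, and is now within about 0.5 mm of the middle. Step 1 may therefore not have registered. To be safe I'll reopen the brake below 0.7 rad with the carriage centred, let it sit, and close it again. There are 25 s left.

{"name": "apply_moves", "arguments": {"rows": [{"offset":[2.8,2.6,0.1],"turn":[0,0,0]},{"offset":[5.7,5.2,0.2],"turn":[0,0,0]},{"offset":[8.6,7.8,0.3],"turn":[0,0,0]},{"offset":[11.4,10.4,0.4],"turn":[0,0,0]},{"offset":[14.3,12.9,0.4],"turn":[0,0,0]}]}}

```text
time: 26.07
eef_pos: [0.5439, 0.0333, 0.1031]
orientation: [-90.0, 0.0, 3.7]
contact_force: [0.5, -0.7, 0.4]
grip_width: -0.002
```

{"name": "apply_moves", "arguments": {"rows": [{"offset":[0,0.5,0],"turn":[0,0,0]},{"offset":[0,1.5,0],"turn":[0,0,0]},{"offset":[0,3,0],"turn":[0,0,0]},{"offset":[0,4.2,0],"turn":[0,0,0]},{"offset":[0,4.6,0],"turn":[0,0,0]}]}}

```text
time: 26.48
eef_pos: [0.5414, 0.033, 0.0574]
orientation: [-90.0, 0.1, 3.7]
contact_force: [-0.5, 0.6, 0.1]
grip_width: 0.003
```

{"name": "apply_moves", "arguments": {"rows": [{"offset":[0,-0.5,0],"turn":[0,0,0]},{"offset":[-0.4,-0.5,0],"turn":[0,0,0]},{"offset":[-1.0,-0.5,0],"turn":[0,0,0]},{"offset":[-1.6,-0.5,0],"turn":[0,0,0]},{"offset":[-2.1,-0.5,0],"turn":[0,0,0]}]}}

```text
time: 26.9
eef_pos: [0.522, 0.0316, 0.0648]
orientation: [-90.0, -0.2, 3.7]
contact_force: [-0.1, -0.5, 0.0]
grip_width: -0.002
```

{"name": "apply_moves", "arguments": {"rows": [{"offset":[-0.4,0,0],"turn":[0,0,0]},{"offset":[-0.8,0,0],"turn":[0,0,0]},{"offset":[-1.2,0,0],"turn":[0,0,0]},{"offset":[-1.6,0,-0.05],"turn":[0,0,0]},{"offset":[-2.0,0,-0.15],"turn":[0,0,0]}]}}

```text
time: 27.32
eef_pos: [0.5015, 0.0289, 0.0634]
orientation: [-90.0, 0.0, 3.7]
contact_force: [0.8, 1.4, 0.4]
grip_width: 0.003
```

{"name": "apply_moves", "arguments": {"rows": [{"offset":[-0.4,0,-0.15],"turn":[0,0,0]},{"offset":[-0.8,0,-0.3],"turn":[0,0,0]},{"offset":[-1.2,0,-0.5],"turn":[0,0,0]},{"offset":[-1.6,0,-0.75],"turn":[0,0,0]},{"offset":[-2.0,0,-1.0],"turn":[0,0,0]}]}}

```text
time: 27.73
eef_pos: [0.4824, 0.0173, 0.0636]
orientation: [-90.0, -0.0, 3.7]
contact_force: [1.3, -0.0, -0.4]
grip_width: -0.005
```

```bash
cat >> h.py <<'E'
def shift(a,b,x0,x1,y0,y1,s=8):
    A,B=[cv2.resize(k,None,fx=s,fy=s,interpolation=cv2.INTER_CUBIC) for k in(a,b)]
    r=cv2.matchTemplate(B[(y0-3)*s:(y1+3)*s,(x0-4)*s:(x1+4)*s],A[y0*s:y1*s,x0*s:x1*s],cv2.TM_CCOEFF_NORMED)
    _,m,_,p=cv2.minMaxLoc(r);return (p[0]/s-4,p[1]/s-3,round(m,3))
def carr(name):
    a=cv2.imread('pics/top17.png',0).astype(np.float32);snap('top',name);b=cv2.imread('pics/'+name,0).astype(np.float32)
    print('shift px vs top17 (right=+): line+barrel',shift(a,b,300,308,217,240),'barrel',shift(a,b,301,308,215,224),'left edge',shift(a,b,284,295,233,243))
E
python3 br.py w19.png; python3 -c "
from h import *
carr('top19.png')"
```

```text
t 27.7333 TCP u -0.0143 v 0.4825 z 0.0636 [ 1.3 -0.  -0.4]
top push_face 0.63 [320.6 241.7] u -0.0801 v 0.5492
side brake_tip 0.66 [342.8 222.7] u -0.0255 v 0.4720
side push_face 0.83 [313.3 207.1] u -0.0815 v 0.5472
shift px vs top17 (right=+): line+barrel (0.0, -0.125, 0.86) barrel (0.0, 0.0, 0.999) left edge (-1.875, 0.0, 0.221)
```

The carriage stayed put (0 px shift). The lever is at about 40°, so I'll open it a little further for margin.

{"name": "apply_moves", "arguments": {"rows": [{"offset":[-0.3,0,-0.2],"turn":[0,0,0]},{"offset":[-0.55,0,-0.4],"turn":[0,0,0]},{"offset":[-0.8,0,-0.6],"turn":[0,0,0]},{"offset":[-1.0,0,-0.8],"turn":[0,0,0]},{"offset":[-1.1,0,-1.0],"turn":[0,0,0]}]}}

```text
time: 28.65
eef_pos: [0.4721, 0.0067, 0.0636]
orientation: [-90.0, -0.0, 3.7]
contact_force: [1.1, 2.0, 0.2]
grip_width: -0.002
```

{"name": "apply_moves", "arguments": {"rows": [{"offset":[0,0,0.4],"turn":[0,0,0]},{"offset":[0,0,1.0],"turn":[0,0,0]},{"offset":[0,-2.0,1.0],"turn":[0,0,0]},{"offset":[0,-4.5,1.0],"turn":[0,0,0]},{"offset":[-1.0,-5.0,0],"turn":[0,0,0]}]}}

```text
time: 29.07
eef_pos: [0.4653, 0.0072, 0.1175]
orientation: [-90.0, -0.4, 3.8]
contact_force: [1.6, -0.1, 1.3]
grip_width: -0.004
```

```bash
python3 br.py w20.png; python3 -c "
from h import *
carr('top20.png')"
```

```text
t 29.0667 TCP u -0.0233 v 0.4648 z 0.1175 [ 1.6 -0.1  1.3]
wrist brake_tip 0.69 [251.4 229.8] u -0.0458 v 0.4585
wrist push_face 0.74 [211.9 305.9] u -0.0820 v 0.5320
top push_face 0.91 [321.7 244.5] u -0.0827 v 0.5428
side brake_tip 0.56 [346.  220.9] u -0.0324 v 0.4665
side push_face 0.68 [315.2 208.6] u -0.0779 v 0.5420
shift px vs top17 (right=+): line+barrel (0.0, 0.0, 0.967) barrel (0.0, 0.0, 0.998) left edge (0.125, -3.0, 0.629)
```

The lever is now about 25–30° open (below 0.7 rad), with the carriage unmoved and centred. I'll go round over the top to its right side and close it again.

{"name": "apply_moves", "arguments": {"rows": [{"offset":[-0.2,0,-1.5],"turn":[0,0,0]},{"offset":[-0.3,0,-3.5],"turn":[0,0,0]},{"offset":[-0.3,0,-5.3],"turn":[0,0,0]},{"offset":[-0.3,1,-5.3],"turn":[0,0,0]},{"offset":[-0.3,3,-5.3],"turn":[0,0,0]}]}}

```text
time: 29.98
eef_pos: [0.4651, -0.0477, 0.0853]
orientation: [-90.1, -0.3, 3.6]
contact_force: [-0.2, 0.8, -0.2]
grip_width: -0.0
```

{"name": "apply_moves", "arguments": {"rows": [{"offset":[0,1,0],"turn":[0,0,0]},{"offset":[0,2.0,0],"turn":[0,0,0]},{"offset":[0,2.0,0],"turn":[0,0,0]},{"offset":[0,2.0,0],"turn":[0,0,0]},{"offset":[0,2.0,0],"turn":[0,0,0]}]}}

```text
time: 30.4
eef_pos: [0.4633, -0.0466, 0.064]
orientation: [-90.0, -0.0, 3.8]
contact_force: [-0.2, -1.2, -0.2]
grip_width: -0.002
```

```bash
python3 br.py w21.png; python3 -c "
from h import *
carr('top21.png')"
```

```text
t 30.4 TCP u -0.0769 v 0.4593 z 0.0640 [-0.2 -1.2 -0.2]
wrist brake_tip 0.86 [348.5 276.6] u -0.0449 v 0.4640
wrist push_face 0.9 [276.1 360.2] u -0.0833 v 0.5396
top push_face 0.81 [325.3 243.2] u -0.0909 v 0.5460
side brake_tip 0.5 [347.8 215.8] u -0.0481 v 0.4654
shift px vs top17 (right=+): line+barrel (0.0, 0.0, 0.99) barrel (0.0, 0.0, 0.999) left edge (0.0, 0.0, 0.999)
```

The carriage is still centred and the finger is right of the grip. I'll repeat the closing arc, with the last part pure +x so the carriage is not dragged along the rail.

{"name": "apply_moves", "arguments": {"rows": [{"offset":[0,0,0.5],"turn":[0,0,0]},{"offset":[0,0,1.0],"turn":[0,0,0]},{"offset":[0,0,1.5],"turn":[0,0,0]},{"offset":[0,0,2.0],"turn":[0,0,0]},{"offset":[0,0,2.35],"turn":[0,0,0]}]}}

```text
time: 31.32
eef_pos: [0.4615, -0.0229, 0.0637]
orientation: [-90.0, -0.0, 3.8]
contact_force: [0.1, -1.9, 0.5]
grip_width: 0.002
```

{"name": "apply_moves", "arguments": {"rows": [{"offset":[0.05,0,0.3],"turn":[0,0,0]},{"offset":[0.13,0,0.6],"turn":[0,0,0]},{"offset":[0.23,0,0.9],"turn":[0,0,0]},{"offset":[0.35,0,1.2],"turn":[0,0,0]},{"offset":[0.5,0,1.5],"turn":[0,0,0]}]}}

```text
time: 31.73
eef_pos: [0.4652, -0.0078, 0.0633]
orientation: [-90.0, 0.0, 3.7]
contact_force: [-0.8, -0.8, 0.2]
grip_width: -0.003
```

{"name": "apply_moves", "arguments": {"rows": [{"offset":[0.15,0,0.3],"turn":[0,0,0]},{"offset":[0.3,0,0.55],"turn":[0,0,0]},{"offset":[0.47,0,0.8],"turn":[0,0,0]},{"offset":[0.65,0,1.05],"turn":[0,0,0]},{"offset":[0.85,0,1.3],"turn":[0,0,0]}]}}

```text
time: 32.15
eef_pos: [0.4731, 0.0056, 0.0635]
orientation: [-90.0, 0.0, 3.7]
contact_force: [-0.1, -0.7, 0.4]
grip_width: -0.003
```

{"name": "apply_moves", "arguments": {"rows": [{"offset":[0.22,0,0.25],"turn":[0,0,0]},{"offset":[0.44,0,0.5],"turn":[0,0,0]},{"offset":[0.67,0,0.75],"turn":[0,0,0]},{"offset":[0.9,0,1.0],"turn":[0,0,0]},{"offset":[1.15,0,1.2],"turn":[0,0,0]}]}}

```text
time: 32.57
eef_pos: [0.4837, 0.0185, 0.0634]
orientation: [-90.0, 0.0, 3.7]
contact_force: [-0.6, -1.3, -0.2]
grip_width: 0.002
```

{"name": "apply_moves", "arguments": {"rows": [{"offset":[0.2,0,0.3],"turn":[0,0,0]},{"offset":[0.4,0,0.6],"turn":[0,0,0]},{"offset":[0.6,0,0.8],"turn":[0,0,0]},{"offset":[0.8,0,0.9],"turn":[0,0,0]},{"offset":[1.0,0,0.9],"turn":[0,0,0]}]}}

```text
time: 32.98
eef_pos: [0.4931, 0.0283, 0.0635]
orientation: [-90.0, 0.0, 3.7]
contact_force: [-0.9, 1.8, 0.2]
grip_width: -0.001
```

```bash
python3 br.py w22.png; python3 -c "
from h import *
carr('top22.png')"
```

```text
t 32.9833 TCP u -0.0041 v 0.4939 z 0.0635 [-0.9  1.8  0.2]
wrist push_face 0.76 [158.9 315.5] u -0.0838 v 0.5396
side brake_tip 0.51 [320.5 228.4] u 0.0021 v 0.5135
side push_face 0.96 [317.6 205.1] u -0.0902 v 0.5393
shift px vs top17 (right=+): line+barrel (0.0, -0.125, 0.759) barrel (0.0, 0.0, 0.999) left edge (3.75, -2.375, 0.183)
```

The carriage is still centred. Now the final press straight in +x.

{"name": "apply_moves", "arguments": {"rows": [{"offset":[0.1,0,0],"turn":[0,0,0]},{"offset":[0.2,0,0],"turn":[0,0,0]},{"offset":[0.3,0,0],"turn":[0,0,0]},{"offset":[0.4,0,0],"turn":[0,0,0]},{"offset":[0.5,0,0],"turn":[0,0,0]}]}}

```text
time: 33.9
eef_pos: [0.4973, 0.0282, 0.0633]
orientation: [-90.0, 0.1, 3.7]
contact_force: [-5.3, -0.1, 3.3]
grip_width: 0.002
```

{"name": "apply_moves", "arguments": {"rows": [{"offset":[0.05,0,0],"turn":[0,0,0]},{"offset":[0.1,0,0],"turn":[0,0,0]},{"offset":[0.1,0,0],"turn":[0,0,0]},{"offset":[0.1,0,0],"turn":[0,0,0]},{"offset":[0.1,0,0],"turn":[0,0,0]}]}}

```text
time: 34.32
eef_pos: [0.4973, 0.0282, 0.0633]
orientation: [-90.0, 0.3, 3.7]
contact_force: [-7.9, 0.9, 5.3]
grip_width: -0.001
```

The force is 7.9 N with no travel, at the same place as before, so the lever is on its stop. I'll withdraw and check.

{"name": "apply_moves", "arguments": {"rows": [{"offset":[-0.4,0,0],"turn":[0,0,0]},{"offset":[-1.5,0,0],"turn":[0,0,0]},{"offset":[-3,-0.5,0],"turn":[0,0,0]},{"offset":[-5,-2.5,0],"turn":[0,0,0]},{"offset":[-6,-6,0],"turn":[0,0,0]}]}}

```text
time: 34.73
eef_pos: [0.4347, 0.0243, 0.1196]
orientation: [-90.0, 0.5, 3.7]
contact_force: [0.8, 0.2, -1.3]
grip_width: -0.003
```

{"name": "apply_moves", "arguments": {"rows": [{"offset":[0,-3,0],"turn":[0,0,0]},{"offset":[-1.5,-6,0],"turn":[0,0,0]},{"offset":[-3,-9,0],"turn":[0,0,0]},{"offset":[-4,-11,0],"turn":[0,0,0]},{"offset":[-4,-11,0],"turn":[0,0,0]}]}}

```text
time: 35.15
eef_pos: [0.4013, 0.0212, 0.2397]
orientation: [-90.1, -0.7, 3.7]
contact_force: [1.4, 0.5, 0.5]
grip_width: 0.001
```

```bash
python3 br.py w23.png; python3 -c "
from h import *
carr('top23.png')
a=cv2.imread('pics/top17.png',0).astype(np.float32);b=cv2.imread('pics/top23.png',0).astype(np.float32);o=cv2.imread('pics/top0.png',0).astype(np.float32)
print('lever',shift(a,b,285,312,248,258))
for n,(x,y) in dict(fa=(294,181),fb=(333,181),qr=(219,184),blower=(256,180),cap=(213,272),batt=(426,256)).items():print(n,shift(o,b,x-16,x+16,y-16,y+16))
print(telemetry.get_state()['time'])"
```

```text
t 35.15 TCP u -0.0051 v 0.4018 z 0.2397 [1.4 0.5 0.5]
wrist brake_tip 0.29 [392.6 363.7] u 0.1256 v 0.6128
wrist push_face 0.57 [222.8 289.5] u -0.0800 v 0.5261
top brake_tip 0.71 [291.  251.7] u -0.0118 v 0.5210
top push_face 0.65 [324.  243.1] u -0.0879 v 0.5462
side brake_tip 0.68 [322.3 226.2] u -0.0049 v 0.5112
side push_face 0.69 [315.7 207.4] u -0.0819 v 0.5418
shift px vs top17 (right=+): line+barrel (0.0, 0.0, 0.998) barrel (0.0, 0.0, 0.999) left edge (0.0, 0.0, 0.999)
lever (0.0, 0.0, 0.996)
fa (0.0, 0.0, 0.997)
fb (0.0, 0.0, 0.998)
qr (0.0, 0.0, 0.998)
blower (0.0, 0.0, 0.998)
cap (0.0, 0.0, 0.999)
batt (0.0, 0.0, 0.997)
35.65
```

The carriage is in the same centred place, the lever is at the same closed position, and the bystanders have not moved. I'm handing it in.

```bash
python3 -c "
from plant import env
print(env.job_done())"
```

```text
the job is handed in; nothing more can be done
None
```

The carriage is in the click-stop notch, the brake lever is closed on its stop, and the job is handed in at about 36 s. No verdict came back. One early pass over the carriage could still count as a straddle failure.

**What I did**
- I pushed the carriage left with shut fingers until it snapped over the first rib. The force peaked at 14.6 N and then fell to about 0 N.
- I swept the brake lever round to a firm stop.
- Pictures then suggested the carriage had rested about 1.9 mm short before the first closing, right at the 2 mm limit, and had moved about 2.3 mm further left during it. I reopened the lever to about 0.4–0.5 rad, confirmed the carriage was centred, and closed the lever again (7.9 N against the stop, no further travel).

**Last checks**
- **Carriage:** it showed no shift in any picture during the second closing. I estimate it is within about 0.5 mm of the notch centre, with about 1 mm uncertainty.
- **Lever:** its axis was within about 4° of closed after the first closing, and the final picture matches that position exactly.
- **Other gear:** all six bystanders show zero shift from the start, and the robot touches nothing.

**What failed or disagreed**
- **Fingertip height:** the cameras put the fingertips about 20 mm above the reported TCP, where the specification says 14 mm ahead of it. Because of this, my first push went over the carriage without touching it. If the straddle rule uses the reported pose, that pass may have broken it. The fingertips themselves stayed about 1 cm above the carriage.
- **Network detections:** single detections of index and notch scattered by several millimetres, so I relied on force and image matching for the fine checks.

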